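Sort the craft table's odds and ends into their trays

TASK

Tidy up after the craft class: put both tape rolls into the oblong tray, lying flat side by side on its floor, stand both glue sticks upright in the round tray, and stand the rubber stamp upright on its foot in the small square tray. Let everything go, and do not shift or tip the paper cup and the stapler that stand among the trays.

Things in the scene. Friction and masses are not known exactly. Their poses are not given: they have to be found in the camera images.
- wide_tape_mid (a point): Wide roll of paper tape on a cardboard core, lying flat on its side face with its axis (z) upright: 50 mm outside diameter, 29 mm hole, 36 mm high. Loose. The point is the centre of the hole, half-way up (18 mm above what it lies on)
- narrow_tape_mid (a point): Narrow roll of the same tape, lying flat on its side face with its axis (z) upright: 50 mm outside diameter, 29 mm hole, 20 mm high. Loose. The point is the centre of the hole, half-way up (10 mm above what it lies on)
- tall_glue_mid (a point): Thick, tall glue stick, white barrel with grey foot and cap, standing upright on its foot: 28 mm diameter, 80 mm high. Loose and easily toppled. The point is its centre, half-way up (40 mm above what it stands on); z is its axis, up to the cap
- short_glue_mid (a point): Slim, short glue stick, white barrel with grey foot and cap, standing upright on its foot: 20 mm diameter, 64 mm high. Loose and easily toppled. The point is its centre, half-way up (32 mm above what it stands on); z is its axis, up to the cap
- stamp_grip (a point): Wooden rubber stamp standing on its foot: a pale foot block 50 x 34 mm (its x by y), 14 mm high, with a dark round upright handle on top, 24 mm in diameter from 32 to 62 mm above the underside, thinner below and rounded above, 72 mm high in all. Loose. The point is on the handle's axis, 47 mm above the underside: grip it there; z points up the handle
- long_in (a point): Oblong tray for tape rolls: 110 mm along its x, 150 mm along its y (its long way), 20 mm high, walls 5 mm, inside 100 x 140 mm. White plastic, fixed to the table; it may stand at any of three spots. The point is the middle of its inner floor, 5 mm above the table; z is up
- round_in (a point): Round tray for glue sticks: 124 mm outside diameter, 20 mm high, wall 4 mm, inside 116 mm in diameter. White plastic, fixed to the table; it may stand at any of three spots. The point is the middle of its inner floor, 5 mm above the table; z is up
- small_in (a point): Small square tray for the stamp: 90 x 90 mm, 20 mm high, walls 5 mm, inside 80 x 80 mm. White plastic, fixed to the table; it may stand at any of three spots. The point is the middle of its inner floor, 5 mm above the table; z is up
- cup: Bystander: white paper cup, 74 mm across its rim, 88 mm high, loose, between two of the trays. Origin under its centre, z up
- stapler: Bystander: black desk stapler, 125 mm long (its x), 34 mm wide, about 56 mm high, loose, between two of the trays. Origin under its centre, z up
Things that resemble listed ones, but are neither listed nor needed, are in the scene too. What is shaped like the part that bears wide_tape_mid but blue, green or orange is not meant.

How it is judged (in metres and radians):
At the end, for the whole second after the job is handed in: Both tape rolls lie flat in the oblong tray, both glue sticks stand in the round tray and the stamp stands in the small square tray, each inside the walls, level or upright within 0.15 rad, its underside within 6 mm of the tray floor, released and at rest (x of wide_tape_mid in the frame of long_in between -0.045 and 0.045 m and y of wide_tape_mid in the frame of long_in between -0.06 and 0.06 m and z of wide_tape_mid in the frame of long_in between 0 and 0.024 m and (angle between wide_tape_mid's own z axis and vertical below 0.15 rad or angle between wide_tape_mid's own z axis and vertical above 2.99 rad) and x of narrow_tape_mid in the frame of long_in between -0.045 and 0.045 m and y of narrow_tape_mid in the frame of long_in between -0.06 and 0.06 m and z of narrow_tape_mid in the frame of long_in between 0 and 0.016 m and (angle between narrow_tape_mid's own z axis and vertical below 0.15 rad or angle between narrow_tape_mid's own z axis and vertical above 2.99 rad) and horizontal distance between each of tall_glue_mid, short_glue_mid and round_in below 0.055 m and z of tall_glue_mid in the frame of round_in between 0 and 0.046 m and angle between each of tall_glue_mid, short_glue_mid, stamp_grip's own z axis and vertical below 0.15 rad and z of short_glue_mid in the frame of round_in between 0 and 0.038 m and x of stamp_grip in the frame of small_in between -0.04 and 0.04 m and y of stamp_grip in the frame of small_in between -0.04 and 0.04 m and z of stamp_grip in the frame of small_in between 0 and 0.053 m and linear speed of each of wide_tape, narrow_tape, tall_glue, short_glue, stamp below 0.01 m/s); the robot touches nothing.
It fails at once if the paper cup is shifted more than 20 mm or tipped (distance of cup from where it was at the start of the episode above 0.02 m or angle between cup's own z axis and vertical above 0.3 rad).
It fails at once if the stapler is shifted more than 20 mm or tipped (distance of stapler from where it was at the start of the episode above 0.02 m or angle between stapler's own z axis and vertical above 0.3 rad).
It also fails if it takes over 112 s, if anything falls off the work surface, if the arm or the gripper's body presses on something with over 40 N, if the wrist force passes 120 N, or if a joint passes its speed limit or range.

ROBOT

A 6-joint arm with a two-finger parallel gripper is mounted at the origin on the work surface. World frame = base frame: x ahead of the robot, y to its left, z up, the work surface at z = 0. Lengths are in m, angles in degrees, forces in N, time in s.
With the tool pointing down it reaches from about 0.35 to 0.875 m from the base axis. Payload 4.2 kg.
Tool frame: the origin (TCP) lies at the very end of the fingers, on their centre line; the grasp point (between the pads) lies 19 mm behind it (tcp_to_grasp is the z of the grasp point in the tool frame, in m); z points along the fingers, y is the direction in which the jaws open and shut (so a half turn about z gives the same grasp; the last joint's range is limited). The gripper opens to 87 mm and grips with 3 to 60 N. Pads are 19 mm wide; open, the fingers measure 117 mm over their backs; the gripper's body (75 mm by 190 mm) begins 51 mm behind the grasp point.
Start: joints at [-49.698, 22.042, 0.453, 0, -68.411, -14.817], TCP at [0.269, -0.564, 0.223] pointing down, gripper open.
Joint ranges: [-179.83, 179.83], [-69.29, 118.12], [-61.27, 80.66], [-181.25, 117.63], [-171.15, -9.14], [-177.46, 177.46]. Speed limits (degrees/s): [159.86, 159.86, 180, 180, 180, 180].

INTERFACE

Orientations are given as a 3x3 rotation matrix whose columns are the frame's x, y, z axes.
In Python, from station import sense, capture, camera_params, finish_job, tcp_to_grasp gives the robot as it stands.
- The arm moves only by the shell command python3 -m inch 'ROWS'. ROWS is JSON, a list of rows, each an object of numbers: "jaw": the closure in counts, from 0 (fully open) to 255 (shut); "x", "y", "z": the shift along the world's x, y, z normalised to -1 to 1, where 1 is 0.06 m; "ax", "ay", "az": the turn, a rotation vector about the world's x, y, z normalised to -1 to 1, where 1 is 10 degrees. A call has 1 to 12 rows; each row shifts and turns the pose as measured when the row begins; what a row does not reach is not made up. A row lasts 1/8 s, in which the tool goes at most 62.5 mm and 10.7 degrees, less where a joint would pass 70% of its speed; a pose out of reach is approached as far as the arm can. A call with a number of a shift or a turn outside -1 to 1 is refused whole. A call with a gripper value outside its range is refused whole. The fingers move at their own pace and stop on an object; the grip force is fixed at half the most. Time passes only in rows, so rows that do not move let the fingers close. It gives the time, the measured TCP pose, the force and the opening at its end, in the units of the state.
- sense(): the state, without advancing time (a new reading comes with each control period).
- capture(name): name is "side" or "top" or "wrist"; returns the picture (480x640x3 uint8, red, green, blue); there is no depth.
- camera_params(name): a dict with "vfov" (degrees; the focal length in pixels is half the picture's height over the tangent of half this angle, whatever the lens; pixels are square), "cx", "cy" (the principal point, pixels), "D" ([k1, k2, p1, p2, k3] as OpenCV has them; the pictures are not rectified), "R" (3x3) and "t" (3): a world point X has camera coordinates R X + t. Camera axes: x right, y down, z forward; pixel columns grow to the right and rows downward; lengths in m; the calibration is good to about 2 mm. A picture is of the moment at which its call begins: read the wrist's pose just before it. camera_params takes no time and is no camera call; for the wrist camera it gives the pose at the moment of the call.
- finish_job(): hands the job in, once; it reports no verdict.
The state is a dict: "time_s": time; "joints": joint angles; "joint_velocities": joint speeds; "effort": joint torques, N m; "tcp_pos": TCP position; "ee_rot": TCP orientation; "wrist_force": force on the tool from outside, world axes, zero at the start; "moment": the same for the moment, N m; "gripper_width": opening from 0.0 (shut) to 1.0 (fully open).
Only numpy, scipy, OpenCV 4.12 (cv2) and the standard library are available. Lean on these libraries where they do the work, as an engineer would, in place of code of your own. Each camera call takes 0.05 s, during which the arm holds its last target.

## Working session

There is one attempt and no reset: what is moved stays moved. The work goes in short steps, Python scripts to look and compute and a shell command to move; the robot and the scene stay as the last step left them, time stands still between calls to the robot, and variables do not carry over. Pictures are saved under pics/ and viewed, and the job is handed in when it is done.

```bash
mkdir -p pics; ls
python3 - <<'E'
from station import *
import cv2
s=sense();print(s['time_s'],s['tcp_pos'],s['ee_rot'],tcp_to_grasp,s['gripper_width'])
for n in ['side','top','wrist']:
    print(n,camera_params(n)); cv2.imwrite(f'pics/{n}0.png',capture(n)[:,:,::-1])
E
```

```text
pics
0.0 [ 0.26868394 -0.56362919  0.22147371] [[-9.02786589e-01 -4.30087615e-01 -1.00895037e-03]
 [-4.30088791e-01  9.02784521e-01  1.93380692e-03]
 [ 7.91583687e-05  2.17975320e-03 -9.99997621e-01]] -0.0187 0.9981390615949552
side {'vfov': 48.26165859528129, 'cx': 326.2935767984438, 'cy': 239.4096098577845, 'D': array([0.04119287, 0.        , 0.        , 0.        , 0.        ]), 'R': array([[ 0.68755787, -0.72612856,  0.00122133],
       [-0.41907006, -0.39818225, -0.81598479],
       [ 0.59299618,  0.56052494, -0.57807208]]), 't': array([-0.31088675,  0.24390545,  0.87513907])}
top {'vfov': 43.609198154591695, 'cx': 328.63291575752805, 'cy': 238.7319643480473, 'D': array([-0.04406238,  0.        ,  0.        ,  0.        ,  0.        ]), 'R': array([[-0.0073284 , -0.99995338, -0.00628685],
       [-0.97963133,  0.00844083, -0.20062706],
       [ 0.20067078,  0.00468852, -0.97964752]]), 't': array([0.01546503, 0.43678323, 1.32966201])}
wrist {'vfov': 67.26068322791568, 'cx': 320.37058193404476, 'cy': 237.91374535885285, 'D': array([-0.0667745,  0.       ,  0.       ,  0.       ,  0.       ]), 'R': array([[-0.42952337,  0.903051  ,  0.00292797],
       [ 0.86135192,  0.40871156,  0.30170802],
       [ 0.27126103,  0.13211266, -0.95339588]]), 't': array([ 0.62345284, -0.03707227,  0.39260081])}
```

View pics/top0.png

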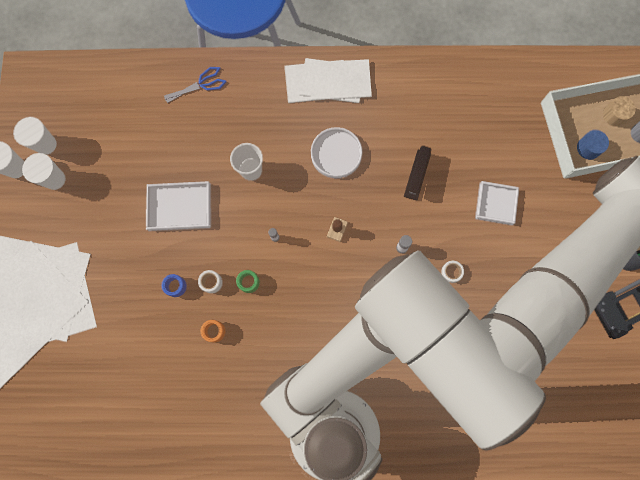

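View pics/side0.png

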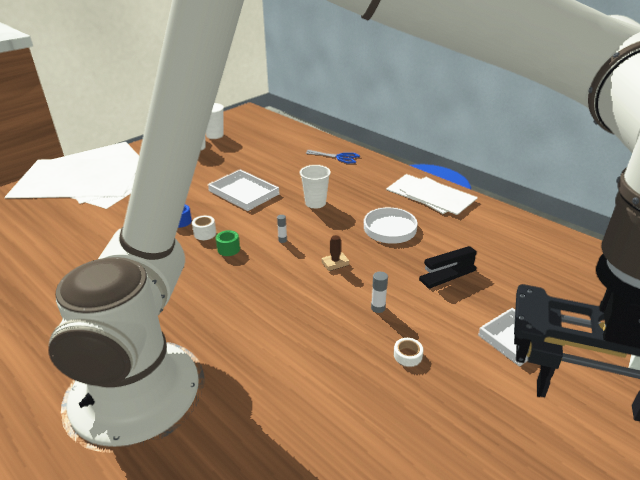

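View pics/wrist0.png

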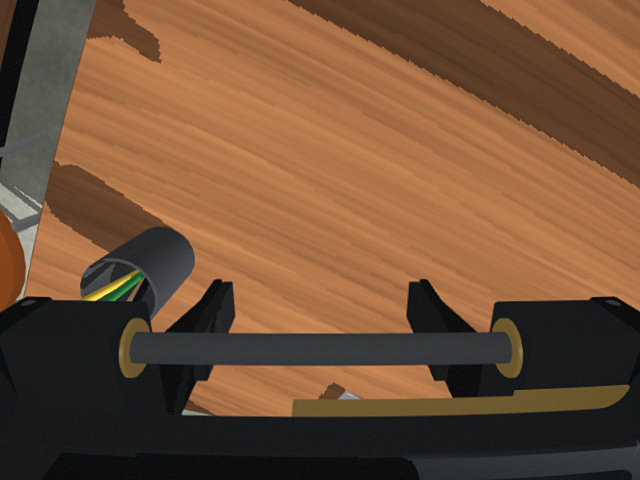

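The top view shows everything. Oblong tray (179,206), round (337,153), square (497,203), white rolls (210,282) and (453,272), glues (404,244) tall and (273,234) short, stamp (338,229), cup (247,162), stapler (418,173). Next I measure them.

```bash
cat > h.py <<'E'
import numpy as np, cv2
from station import *
def K(p):
    f=240/np.tan(np.radians(p['vfov']/2)); return np.array([[f,0,p['cx']],[0,f,p['cy']],[0,0,1]])
def ray(p,uv):
    uv=np.array(uv,float).reshape(-1,1,2)
    n=cv2.undistortPoints(uv,K(p),p['D']).reshape(-1,2)
    d=np.c_[n,np.ones(len(n))]@p['R']; return -p['R'].T@p['t'],d
def plane(p,uv,z):
    c,d=ray(p,uv); return c+d*((z-c[2])/d[:,2])[:,None]
def proj(p,X):
    return cv2.projectPoints(np.array(X,float).reshape(-1,1,3),cv2.Rodrigues(p['R'])[0],p['t'],K(p),p['D'])[0].reshape(-1,2)
E
python3 - <<'E'
import cv2
a=cv2.imread('pics/top0.png')
c=a[120:300,130:530]; cv2.imwrite('pics/c1.png',cv2.resize(c[:, :200],None,fx=4,fy=3.3*4/3.3*0.8 if 0 else 3.3,interpolation=cv2.INTER_NEAREST)[:600])
cv2.imwrite('pics/c1.png',cv2.resize(a[125:300,135:365],None,fx=3.4,fy=3.4,interpolation=cv2.INTER_CUBIC))
cv2.imwrite('pics/c2.png',cv2.resize(a[125:300,300:530],None,fx=3.4,fy=3.4,interpolation=cv2.INTER_CUBIC))
E
```

```text
(no output)
```

View pics/c1.png

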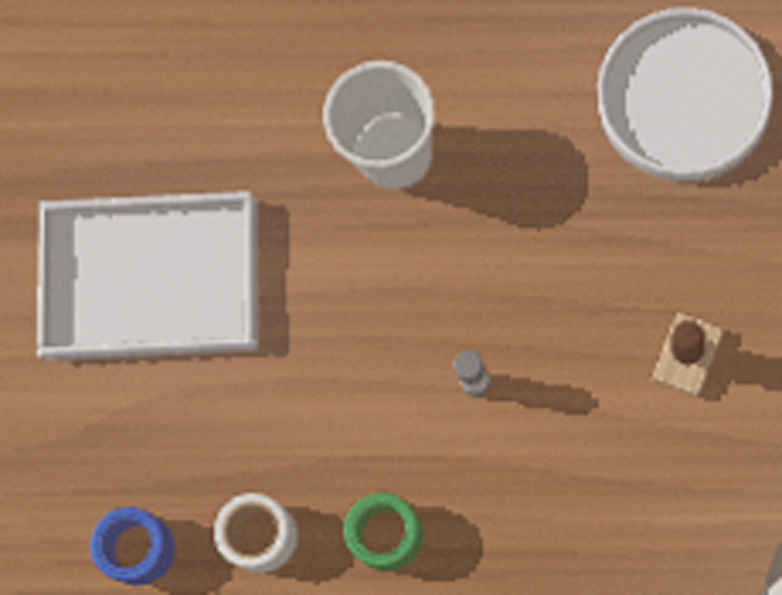

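View pics/c2.png

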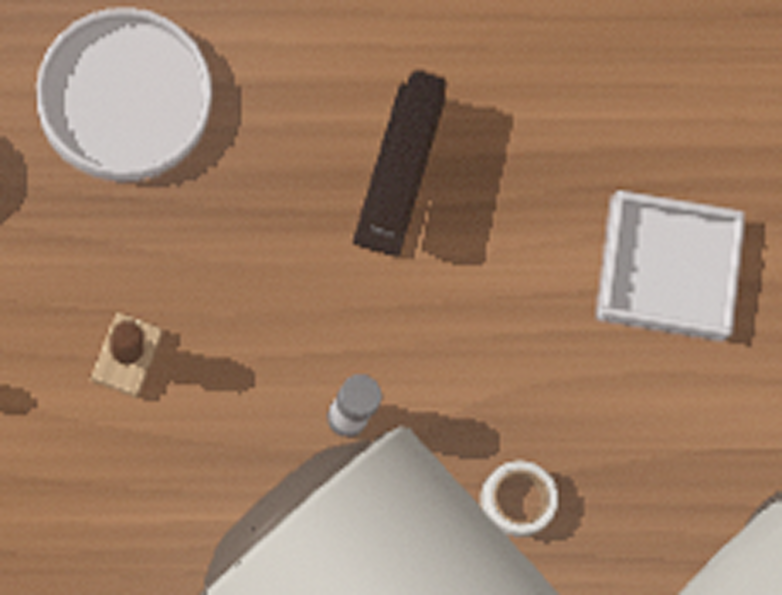

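```bash
python3 - <<'E'
from h import *
P=camera_params('top');S=camera_params('side');np.set_printoptions(precision=4,suppress=True)
a=cv2.imread('pics/top0.png')
c1=lambda u,v:(135+u/3.4-.35,125+v/3.4-.35); c2=lambda u,v:(300+u/3.4-.35,125+v/3.4-.35)
print('rough shorts',plane(P,[c1(467,365)],.064),'tall',plane(P,[c2(359,397)],.08))
hsv=cv2.cvtColor(a,cv2.COLOR_BGR2HSV)
white=((hsv[...,1]<70)&(hsv[...,2]>110)).astype(np.uint8)
n,l,st,ce=cv2.connectedComponentsWithStats(white)
for i in range(1,n):
    if st[i,4]>40 and 140<ce[i][0]<525 and 120<ce[i][1]<300: 
        print(i,st[i],ce[i])
        cs,_=cv2.findContours((l==i).astype(np.uint8),cv2.RETR_EXTERNAL,cv2.CHAIN_APPROX_NONE)
        c=max(cs,key=len)[:,0]
        for z in ([.02] if st[i,4]>1000 else [.02,.036]):
            X=plane(P,c,z)[:,:2].astype(np.float32)
            print('   z',z,'minRect',cv2.minAreaRect(X*1000),'circ',cv2.minEnclosingCircle(X*1000))
# side views of candidate points
for n,uv,zs in [('rollL',(210,282),(.02,.036)),('rollR',(453,272),(.02,.036))]:
    for z in zs: X=plane(P,[uv],z);print(n,z,X,proj(S,X),proj(S,X-[0,0,z]))
E
python3 - <<'E'
import cv2
a=cv2.imread('pics/side0.png')
cv2.imwrite('pics/s1.png',cv2.resize(a[190:370,170:430],None,fx=3,fy=3,interpolation=cv2.INTER_CUBIC))
E
```

```text
rough shorts [[0.4495 0.14   0.064 ]] tall [[ 0.422  -0.1588  0.08  ]]
28 [ 311  127   52   52 2115] [335.9508 152.3371]
   z 0.02 minRect ((653.9906005859375, -8.313365936279297), (122.8512954711914, 129.24111938476562), 89.47584533691406) circ ((654.0130615234375, -5.865157604217529), 65.51393127441406)
31 [230 143  33  38 964] [246.971  160.5882]
   z 0.02 minRect ((633.1905517578125, 209.42337036132812), (77.69567108154297, 93.29287719726562), 89.40204620361328) circ ((633.150634765625, 205.60354614257812), 48.91462707519531)
   z 0.036 minRect ((627.67919921875, 207.04293823242188), (76.7886962890625, 92.20333862304688), 89.40139770507812) circ ((627.639892578125, 203.2676239013672), 48.3434944152832)
37 [ 146  181   65   50 3073] [178.0628 205.766 ]
   z 0.02 minRect ((525.17138671875, 368.764404296875), (116.17942810058594, 153.74169921875), 2.3289852142333984) circ ((524.580810546875, 369.13037109375), 94.403564453125)
38 [ 475  181   44   44 1576] [496.8077 202.6751]
   z 0.02 minRect ((525.952392578125, -386.4201354980469), (95.87948608398438, 96.1047134399414), 80.09407806
[... 961 characters left out ...]
  z 0.02 minRect ((344.8476257324219, 287.4988098144531), (53.97380447387695, 51.078956604003906), 89.62776184082031) circ ((343.7734069824219, 287.4783630371094), 29.113969802856445)
   z 0.036 minRect ((342.70306396484375, 284.2066955566406), (53.34362030029297, 50.482574462890625), 89.62767028808594) circ ((341.64166259765625, 284.18634033203125), 28.774070739746094)
rollL 0.02 [[0.3424 0.2863 0.02  ]] [[202.3231 226.3197]] [[203.477  233.5165]]
rollL 0.036 [[0.3403 0.283  0.036 ]] [[201.4748 221.3839]] [[203.5723 234.4543]]
rollR 0.02 [[ 0.3611 -0.2743  0.02  ]] [[405.6603 347.2345]] [[404.6837 355.2989]]
rollR 0.036 [[ 0.3587 -0.271   0.036 ]] [[404.0825 340.3954]] [[402.3591 355.0515]]
```

View pics/s1.png

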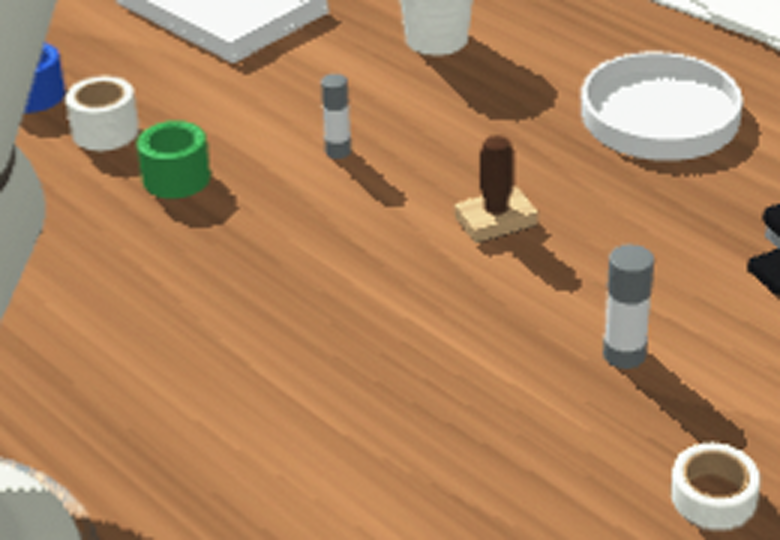

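Run:
```python
from h import *
P=camera_params('top');S=camera_params('side');np.set_printoptions(precision=4,suppress=True)
c1=lambda u,v:(135+u/3.4-.35,125+v/3.4-.35); c2=lambda u,v:(300+u/3.4-.35,125+v/3.4-.35)
s1=lambda u,v:(170+u/3-.33,190+v/3-.33)
for n,t,s,z in [('wide',c1(248,530),s1(102,94),.036),('narrow',c2(521,496),s1(716,474),.02),('tall',c2(359,397),s1(631,257),.08),('short',c1(467,364),s1(335,80),.064),('stamptop',c1(688,332),s1(497,142),.068),('round',c1(685,94),s1(663,90),.02)]:
    A=plane(P,[t],z)[0];B=plane(S,[s],z)[0]
    ct,dt=ray(P,[t]);cs,ds=ray(S,[s]);dt=dt[0];ds=ds[0]
    k=np.linalg.lstsq(np.c_[dt,-ds],cs-ct,rcond=None)[0];print(n,A,B,'stereo',(ct+k[0]*dt+cs+k[1]*ds)/2)
for n,z,pts in [('foot',.014,[c1(682,313),c1(722,333),c1(695,392),c1(653,376)]),('long',.02,[c1(40,203),c1(251,194),c1(257,346),c1(39,355)]),('small',.02,[c2(616,192),c2(743,212),c2(731,336),c2(600,318)])]:
    X=plane(P,pts,z);print(n,X.mean(0),[(round(np.linalg.norm(d),4),round(np.degrees(np.arctan2(d[1],d[0])),1)) for d in np.roll(X,-1,0)-X])
```

```text
wide [0.3437 0.2886 0.036 ] [0.3447 0.2807 0.036 ] stereo [0.3465 0.2884 0.0312]
narrow [ 0.3645 -0.2741  0.02  ] [ 0.3634 -0.2782  0.02  ] stereo [ 0.3658 -0.2757  0.0161]
tall [ 0.422  -0.1588  0.08  ] [ 0.4235 -0.1634  0.08  ] stereo [ 0.4241 -0.1605  0.0774]
short [0.4502 0.14   0.064 ] [0.4505 0.1349 0.064 ] stereo [0.4522 0.1394 0.0609]
stamptop [ 0.4698 -0.0073  0.068 ] [ 0.4699 -0.0089  0.068 ] stereo [ 0.4705 -0.0077  0.067 ]
round [ 0.6539 -0.0075  0.02  ] [ 0.6613 -0.0088  0.02  ] stereo [ 0.6553 -0.0095  0.0224]
foot [ 0.4673 -0.0077  0.014 ] [(np.float64(0.0311), np.float64(-117.7)), (np.float64(0.0457), np.float64(155.2)), (np.float64(0.0311), np.float64(68.2)), (np.float64(0.049), np.float64(-24.7))]
long [0.5261 0.369  0.02  ] [(np.float64(0.1491), np.float64(-88.1)), (np.float64(0.1097), np.float64(-175.9)), (np.float64(0.1517), np.float64(91.9)), (np.float64(0.1097), np.float64(2.8))]
small [ 0.5264 -0.3879  0.02  ] [(np.float64(0.0898), np.float64(-99.7)), (np.float64(0.0902), np.float64(170.6)), (np.float64(0.0912), np.float64(81.5)), (np.float64(0.0921), np.float64(-10.3))]
```

```bash
python3 -m inch '[{"jaw":0,"x":0.3,"y":0.8,"az":1},{"x":0.3,"y":0.8,"az":1,"jaw":0},{"x":0.3,"y":0.8,"az":1,"jaw":0},{"x":0.3,"y":0.8,"az":1,"jaw":0},{"x":0.3,"y":0.8,"az":1,"jaw":0},{"x":0.1,"y":0.8,"az":1,"jaw":0},{"az":0.7,"jaw":0},{"jaw":0}]'
```

```text
$[0]: bad value
```

```bash
python3 -m inch '[{"jaw":0,"x":0.3,"y":0.8,"z":0,"ax":0,"ay":0,"az":1}]'; python3 -m inch --help | head -20
```

```text
time_s: 0.28
tcp_pos: [0.2862, -0.5168, 0.2203]
ee_rot: [[-0.814, -0.581, -0.002], [-0.581, 0.814, 0.002], [0.001, 0.003, -1.0]]
wrist_force: [0.7, 1.4, -0.4]
gripper_width: 1.0invalid input: not JSON, or not a number
```

All keys are needed.

```bash
python3 -m inch '[{"jaw":0,"x":0.3,"y":0.8,"z":0,"ax":0,"ay":0,"az":1},{"jaw":0,"x":0.3,"y":0.8,"z":0,"ax":0,"ay":0,"az":1},{"jaw":0,"x":0.3,"y":0.8,"z":0,"ax":0,"ay":0,"az":1},{"jaw":0,"x":0.3,"y":0.8,"z":0,"ax":0,"ay":0,"az":1},{"jaw":0,"x":0.1,"y":0.8,"z":0,"ax":0,"ay":0,"az":1},{"jaw":0,"x":0,"y":0,"z":0,"ax":0,"ay":0,"az":0.7},{"jaw":0,"x":0,"y":0,"z":0,"ax":0,"ay":0,"az":0}]'
python3 - <<'E'
from h import *
cv2.imwrite('pics/w1.png',capture('wrist')[:,:,::-1]);cv2.imwrite('pics/t1.png',capture('top')[:,:,::-1]); print(sense()['joints'])
E
```

```text
time_s: 1.15
tcp_pos: [0.3654, -0.2663, 0.2185]
ee_rot: [[0.08, -0.997, -0.005], [-0.997, -0.08, 0.0], [-0.001, 0.005, -1.0]]
wrist_force: [-1.0, -0.5, 0.5]
gripper_width: 1.002
[-15.42765306   5.30280149 -22.74773827   0.06977173 -62.23225811
  19.86670872]
```

View pics/w1.png

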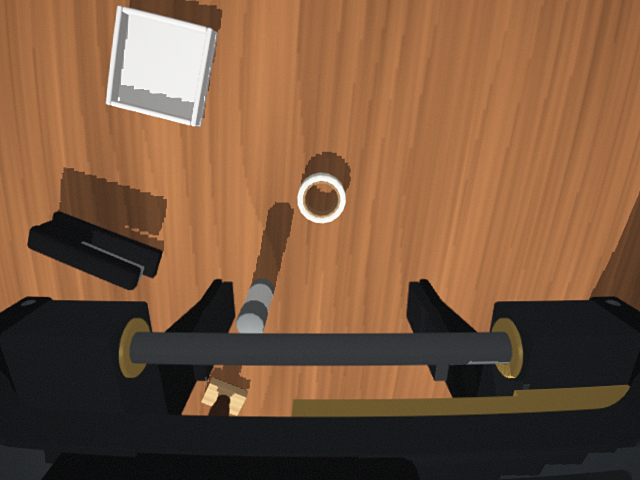

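Run:
```python
from h import *
W=camera_params('wrist');P=camera_params('top');np.set_printoptions(precision=4,suppress=True)
for n,uv,z in [('narrow',(321.5,198),.02),('tall',(250,322),.08),('smallc',(162,66),.02),('smallcorners',[(119,7),(217,28),(200,126),(108,103)],.02)]:
    print(n,plane(W,uv,z).mean(0))
print(sense()['tcp_pos'])
```

```text
narrow [ 0.3635 -0.2781  0.02  ]
tall [ 0.4233 -0.1661  0.08  ]
smallc [ 0.5215 -0.3922  0.02  ]
smallcorners [ 0.5232 -0.3913  0.02  ]
[ 0.3652 -0.2669  0.2184]
```

View pics/t1.png

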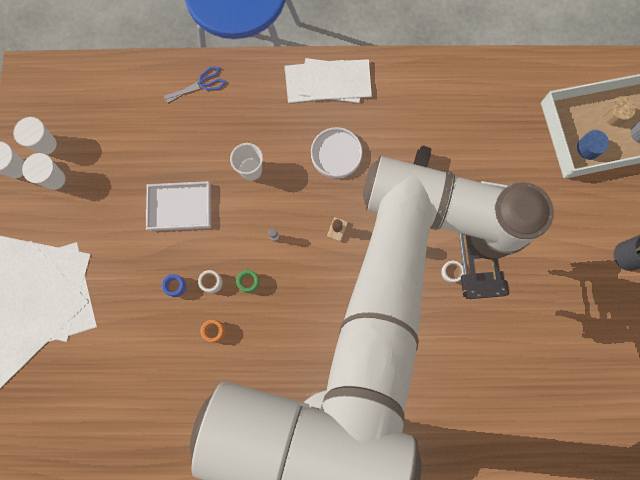

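```bash
python3 -m inch '[{"jaw":0,"x":0,"y":-0.17,"z":-0.8,"ax":0,"ay":0,"az":-0.2},{"jaw":0,"x":0,"y":0,"z":-0.9,"ax":0,"ay":0,"az":0},{"jaw":0,"x":0,"y":0,"z":-0.9,"ax":0,"ay":0,"az":0},{"jaw":0,"x":0,"y":0,"z":-0.6,"ax":0,"ay":0,"az":0},{"jaw":0,"x":0,"y":0,"z":0,"ax":0,"ay":0,"az":0}]'
```

```text
time_s: 1.88
tcp_pos: [0.3654, -0.2815, 0.0226]
ee_rot: [[0.027, -1.0, 0.0], [-1.0, -0.027, -0.002], [0.002, 0.0, -1.0]]
wrist_force: [1.2, 0.3, 0.9]
gripper_width: 0.997
```

```bash
python3 -m inch '[{"jaw":0,"x":0,"y":0.07,"z":-0.27,"ax":0,"ay":0,"az":0},{"jaw":150,"x":0,"y":0,"z":0,"ax":0,"ay":0,"az":0},{"jaw":255,"x":0,"y":0,"z":0,"ax":0,"ay":0,"az":0},{"jaw":255,"x":0,"y":0,"z":0,"ax":0,"ay":0,"az":0},{"jaw":255,"x":0,"y":0,"z":0,"ax":0,"ay":0,"az":0},{"jaw":255,"x":0,"y":0,"z":0,"ax":0,"ay":0,"az":0}]'
```

```text
time_s: 2.62
tcp_pos: [0.3701, -0.2806, 0.0123]
ee_rot: [[0.024, -1.0, 0.011], [-1.0, -0.024, -0.007], [0.007, -0.011, -1.0]]
wrist_force: [-0.8, 0.7, -0.6]
gripper_width: 0.555
```

```bash
python3 -m inch '[{"jaw":255,"x":0,"y":0,"z":0.3,"ax":0,"ay":0,"az":0},{"jaw":255,"x":0,"y":0,"z":0.9,"ax":0,"ay":0,"az":0},{"jaw":255,"x":0,"y":0,"z":0.9,"ax":0,"ay":0,"az":0},{"jaw":255,"x":0,"y":0,"z":0.9,"ax":0,"ay":0,"az":0}]'
python3 - <<'E'
from h import *
cv2.imwrite('pics/w2.png',capture('wrist')[:,:,::-1]);a=capture('side')[:,:,::-1];cv2.imwrite('pics/s2.png',cv2.resize(a[180:440,230:600],None,fx=2,fy=2))
E
```

```text
time_s: 3.12
tcp_pos: [0.3659, -0.279, 0.1933]
ee_rot: [[0.023, -1.0, -0.0], [-1.0, -0.023, -0.003], [0.003, 0.0, -1.0]]
wrist_force: [1.0, -0.4, -0.4]
gripper_width: 0.555
```

View pics/w2.png

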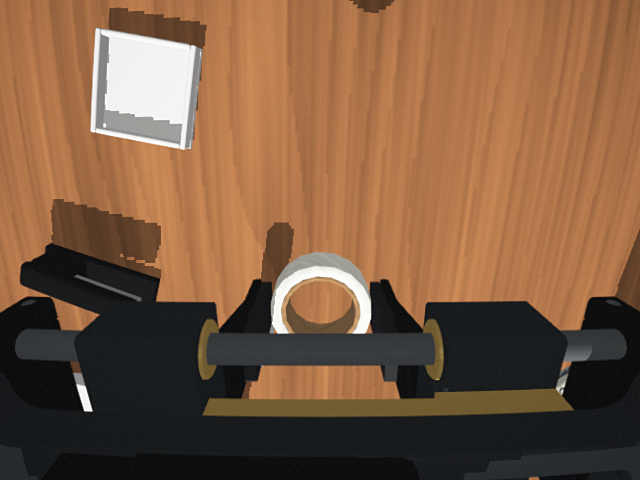

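View pics/s2.png

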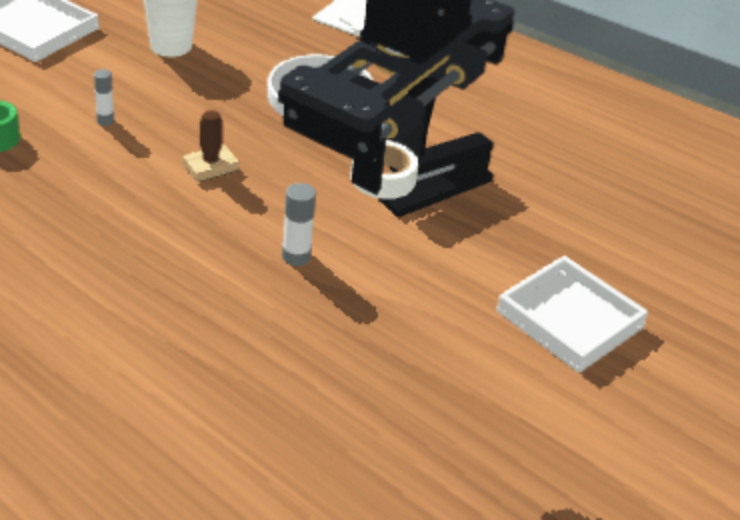

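```bash
python3 -m inch '[{"jaw":255,"x":0.1,"y":0.9,"z":0.1,"ax":0,"ay":0,"az":0},{"jaw":255,"x":0.2,"y":0.95,"z":0,"ax":0,"ay":0,"az":0},{"jaw":255,"x":0.2,"y":0.95,"z":0,"ax":0,"ay":0,"az":0},{"jaw":255,"x":0.2,"y":0.95,"z":0,"ax":0,"ay":0,"az":0},{"jaw":255,"x":0.2,"y":0.95,"z":0,"ax":0,"ay":0,"az":0},{"jaw":255,"x":0.2,"y":0.95,"z":0,"ax":0,"ay":0,"az":0},{"jaw":255,"x":0.2,"y":0.95,"z":0,"ax":0,"ay":0,"az":0},{"jaw":255,"x":0.2,"y":0.95,"z":0,"ax":0,"ay":0,"az":0},{"jaw":255,"x":0.3,"y":0.95,"z":0,"ax":0,"ay":0,"az":0},{"jaw":255,"x":0.3,"y":0.95,"z":0,"ax":0,"ay":0,"az":0},{"jaw":255,"x":0.3,"y":0.8,"z":0,"ax":0,"ay":0,"az":0},{"jaw":255,"x":0,"y":0,"z":0,"ax":0,"ay":0,"az":0}]'
python3 - <<'E'
from h import *
cv2.imwrite('pics/w3.png',capture('wrist')[:,:,::-1]);cv2.imwrite('pics/t3.png',capture('top')[:,:,::-1])
E
```

```text
time_s: 4.72
tcp_pos: [0.5104, 0.3532, 0.1964]
ee_rot: [[0.02, -1.0, 0.009], [-1.0, -0.02, -0.013], [0.013, -0.008, -1.0]]
wrist_force: [-1.0, -0.4, -0.5]
gripper_width: 0.554
```

View pics/w3.png

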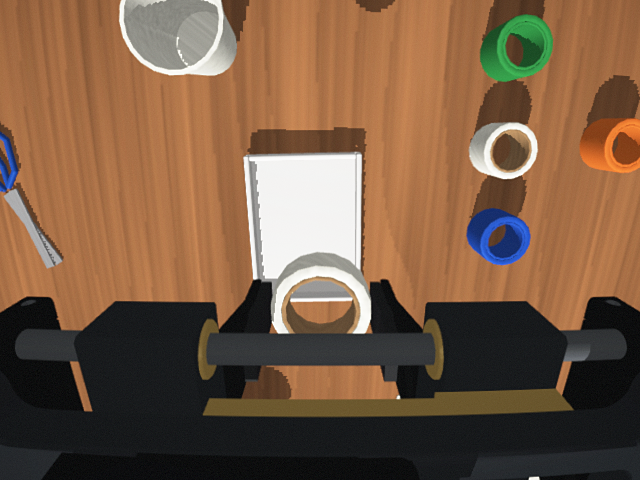

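View pics/t3.png

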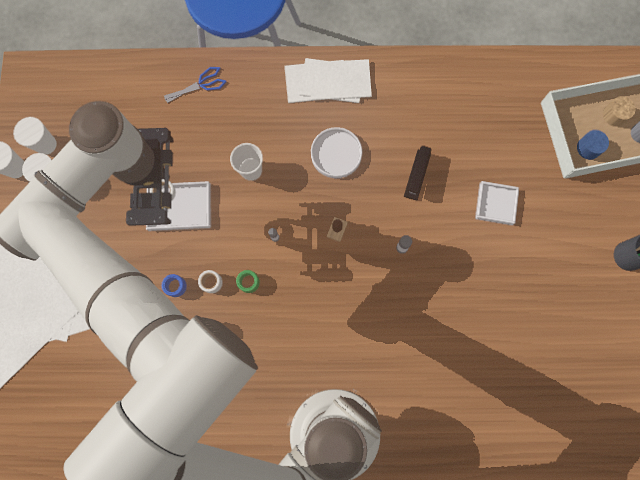

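Run:
```python
from h import *
W=camera_params('wrist');np.set_printoptions(precision=4,suppress=True)
s=sense();print(s['tcp_pos'],s['ee_rot'][:,2])
for n,uv,z in [('traytop',[(245,157),(361,152),(360,300)],.02),('wide',[(500,151)],.036),('cuprim',[(172,10)],.088)]:
    print(n,plane(W,uv,z))
```

```text
[0.5095 0.3502 0.197 ] [ 0.0077 -0.0136 -0.9999]
traytop [[0.5814 0.2949 0.02  ]
 [0.4739 0.2886 0.02  ]
 [0.4676 0.4389 0.02  ]]
wide [[0.3515 0.2834 0.036 ]]
cuprim [[0.6147 0.1898 0.088 ]]
```

```bash
python3 -m inch '[{"jaw":255,"x":0.25,"y":0.9,"z":0,"ax":0,"ay":0,"az":0.1},{"jaw":255,"x":0,"y":0,"z":-0.8,"ax":0,"ay":0,"az":0},{"jaw":255,"x":0,"y":0,"z":-0.8,"ax":0,"ay":0,"az":0},{"jaw":255,"x":0,"y":0,"z":-0.6,"ax":0,"ay":0,"az":0},{"jaw":255,"x":0,"y":0,"z":0,"ax":0,"ay":0,"az":0}]'
```

```text
time_s: 5.45
tcp_pos: [0.5235, 0.3974, 0.0641]
ee_rot: [[0.03, -1.0, 0.008], [-0.999, -0.03, -0.013], [0.014, -0.007, -1.0]]
wrist_force: [-0.3, 0.4, 0.0]
gripper_width: 0.551
```

```bash
python3 -m inch '[{"jaw":255,"x":0,"y":0.1,"z":-0.3,"ax":0.07,"ay":0.05,"az":0},{"jaw":255,"x":0,"y":0,"z":-0.3,"ax":0,"ay":0,"az":0},{"jaw":255,"x":0,"y":0,"z":0,"ax":0,"ay":0,"az":0}]'
```

```text
time_s: 5.82
tcp_pos: [0.5252, 0.4042, 0.0304]
ee_rot: [[0.029, -1.0, 0.003], [-1.0, -0.029, 0.005], [-0.004, -0.003, -1.0]]
wrist_force: [0.2, 0.4, -0.6]
gripper_width: 0.556
```

Run:
```python
from h import *
a=capture('side')[:,:,::-1];cv2.imwrite('pics/s4.png',cv2.resize(a[100:260,120:340],None,fx=3,fy=3))
```

```text
(no output)
```

View pics/s4.png

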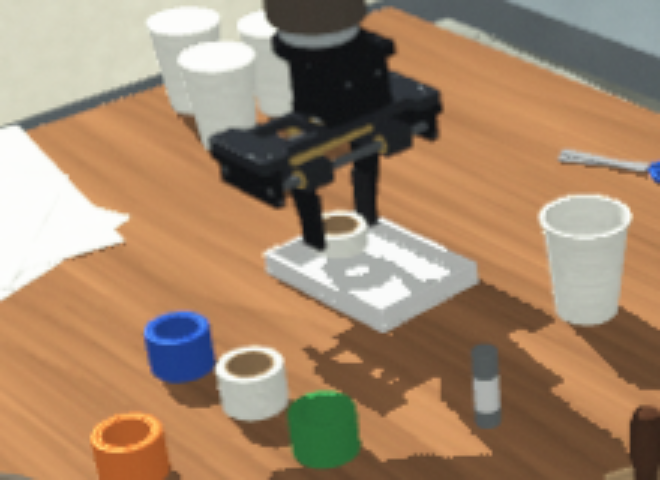

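```bash
python3 -m inch '[{"jaw":255,"x":0,"y":0,"z":-0.15,"ax":0,"ay":0,"az":0},{"jaw":255,"x":0,"y":0,"z":-0.1,"ax":0,"ay":0,"az":0},{"jaw":255,"x":0,"y":0,"z":0,"ax":0,"ay":0,"az":0}]'
```

```text
time_s: 6.25
tcp_pos: [0.5266, 0.4058, 0.0174]
ee_rot: [[0.03, -1.0, 0.007], [-1.0, -0.03, 0.008], [-0.008, -0.007, -1.0]]
wrist_force: [-0.3, -0.3, 0.7]
gripper_width: 0.557
```

```bash
python3 -m inch '[{"jaw":255,"x":0,"y":0,"z":-0.06,"ax":0,"ay":0,"az":0},{"jaw":255,"x":0,"y":0,"z":0,"ax":0,"ay":0,"az":0}]'
```

```text
time_s: 6.5
tcp_pos: [0.5269, 0.4065, 0.0181]
ee_rot: [[0.032, -0.999, 0.009], [-0.999, -0.032, 0.009], [-0.008, -0.009, -1.0]]
wrist_force: [-0.7, -0.3, -0.8]
gripper_width: 0.554
```

```bash
python3 -m inch '[{"jaw":85,"x":0,"y":0,"z":0,"ax":0,"ay":0,"az":0},{"jaw":80,"x":0,"y":0,"z":0,"ax":0,"ay":0,"az":0},{"jaw":80,"x":0,"y":0,"z":0.3,"ax":0,"ay":0,"az":0},{"jaw":80,"x":0,"y":0,"z":0.9,"ax":0,"ay":0,"az":0},{"jaw":0,"x":0,"y":0,"z":0.95,"ax":0,"ay":0,"az":0},{"jaw":0,"x":-0.3,"y":-0.8,"z":0.6,"ax":0,"ay":0,"az":0},{"jaw":0,"x":-0.3,"y":0.2,"z":0,"ax":0,"ay":0,"az":0}]'
python3 - <<'E'
from h import *
cv2.imwrite('pics/w5.png',capture('wrist')[:,:,::-1]); print(sense()['tcp_pos'])
E
```

```text
time_s: 7.38
tcp_pos: [0.492, 0.3697, 0.1904]
ee_rot: [[0.031, -0.999, 0.012], [-0.999, -0.03, 0.01], [-0.009, -0.012, -1.0]]
wrist_force: [0.9, 0.6, -0.4]
gripper_width: 0.936
[0.48981165 0.37224478 0.18895149]
```

View pics/w5.png

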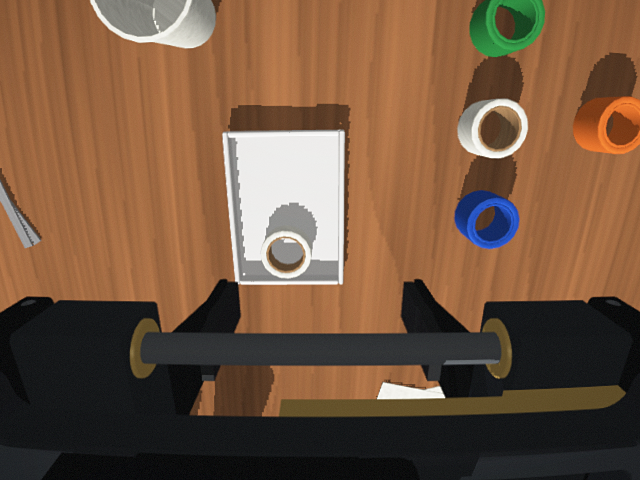

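Narrow roll lies in the tray (286,254). Next is the wide roll at (495,128).

Run:
```python
from h import *
W=camera_params('wrist');np.set_printoptions(precision=4,suppress=True)
print(plane(W,[(495,129)],.036),plane(W,[(286.5,254)],.025),plane(W,[(490,222)],.036),sense()['tcp_pos'])
```

```text
[[0.3457 0.2881 0.036 ]] [[0.5226 0.4116 0.025 ]] [[0.3362 0.3697 0.036 ]] [0.4898 0.3722 0.189 ]
```

```bash
python3 -m inch '[{"jaw":0,"x":-0.8,"y":-0.5,"z":0,"ax":-0.05,"ay":0.06,"az":0},{"jaw":0,"x":-0.8,"y":-0.5,"z":0,"ax":0,"ay":0,"az":0},{"jaw":0,"x":-0.75,"y":-0.4,"z":0,"ax":0,"ay":0,"az":0},{"jaw":0,"x":0,"y":0,"z":-0.5,"ax":0,"ay":0,"az":0},{"jaw":0,"x":0,"y":0,"z":0,"ax":0,"ay":0,"az":0}]'
python3 - <<'E'
from h import *
cv2.imwrite('pics/w6.png',capture('wrist')[:,:,::-1]); print(sense()['tcp_pos'])
E
```

```text
time_s: 8.05
tcp_pos: [0.3437, 0.2881, 0.1582]
ee_rot: [[0.038, -0.999, -0.0], [-0.999, -0.038, 0.001], [-0.001, 0.0, -1.0]]
wrist_force: [0.5, 0.6, 0.8]
gripper_width: 1.0
[0.34473207 0.28919401 0.15967416]
```

View pics/w6.png

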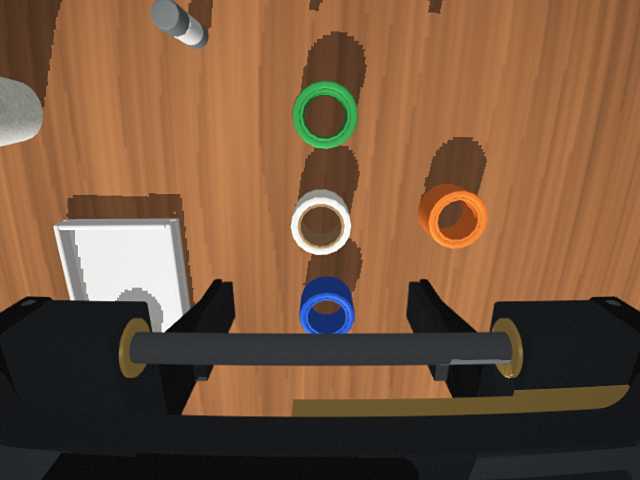

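```bash
python3 - <<'E'
from h import *
print(plane(camera_params('wrist'),[(321,222)],.036),sense()['tcp_pos'])
E
python3 -m inch '[{"jaw":0,"x":0,"y":0,"z":-0.9,"ax":0,"ay":0,"az":0},{"jaw":0,"x":0,"y":0,"z":-0.9,"ax":0,"ay":0,"az":0},{"jaw":0,"x":0,"y":0,"z":-0.2,"ax":0,"ay":0,"az":0},{"jaw":0,"x":0,"y":0,"z":0,"ax":0,"ay":0,"az":0}]'
```

```text
[[0.34433894 0.28342055 0.036     ]] [0.34473207 0.28919401 0.15967416]
time_s: 8.6
tcp_pos: [0.35, 0.2966, 0.0423]
ee_rot: [[0.041, -0.999, 0.011], [-0.999, -0.04, 0.014], [-0.013, -0.012, -1.0]]
wrist_force: [0.1, 0.4, 0.3]
gripper_width: 1.003
```

```bash
python3 -m inch '[{"jaw":0,"x":-0.08,"y":-0.18,"z":0,"ax":-0.07,"ay":0.06,"az":0},{"jaw":0,"x":0,"y":0,"z":-0.4,"ax":0,"ay":0,"az":0},{"jaw":0,"x":0,"y":0,"z":0,"ax":0,"ay":0,"az":0}]'
```

```text
time_s: 8.98
tcp_pos: [0.3472, 0.2883, 0.0231]
ee_rot: [[0.041, -0.999, 0.005], [-0.999, -0.041, 0.009], [-0.009, -0.005, -1.0]]
wrist_force: [0.2, 0.2, -0.1]
gripper_width: 1.001
```

```bash
python3 -m inch '[{"jaw":0,"x":-0.04,"y":-0.05,"z":-0.17,"ax":-0.05,"ay":0.03,"az":0},{"jaw":255,"x":0,"y":0,"z":0,"ax":0,"ay":0,"az":0},{"jaw":255,"x":0,"y":0,"z":0,"ax":0,"ay":0,"az":0},{"jaw":255,"x":0,"y":0,"z":0,"ax":0,"ay":0,"az":0},{"jaw":255,"x":0,"y":0,"z":0,"ax":0,"ay":0,"az":0},{"jaw":255,"x":0,"y":0,"z":0,"ax":0,"ay":0,"az":0}]'
```

```text
time_s: 9.72
tcp_pos: [0.3458, 0.2869, 0.0158]
ee_rot: [[0.042, -0.999, 0.003], [-0.999, -0.042, 0.005], [-0.005, -0.003, -1.0]]
wrist_force: [-0.1, 0.3, -0.7]
gripper_width: 0.555
```

```bash
python3 -m inch '[{"jaw":255,"x":0,"y":0,"z":0.6,"ax":0,"ay":0,"az":0},{"jaw":255,"x":0,"y":0,"z":0.9,"ax":0,"ay":0,"az":0},{"jaw":255,"x":0.9,"y":0.25,"z":0.2,"ax":0,"ay":0,"az":0},{"jaw":255,"x":0.9,"y":0.25,"z":0,"ax":0,"ay":0,"az":0},{"jaw":255,"x":0.9,"y":0.25,"z":0,"ax":0,"ay":0,"az":0},{"jaw":255,"x":0.2,"y":0,"z":0,"ax":0,"ay":0,"az":-0.1},{"jaw":255,"x":0,"y":0,"z":0,"ax":0,"ay":0,"az":0}]'
```

```text
time_s: 10.6
tcp_pos: [0.5232, 0.3311, 0.1214]
ee_rot: [[0.025, -1.0, 0.003], [-1.0, -0.025, 0.004], [-0.004, -0.003, -1.0]]
wrist_force: [0.7, 0.3, -0.4]
gripper_width: 0.556
```

```bash
python3 -m inch '[{"jaw":255,"x":0.05,"y":0.05,"z":-0.8,"ax":0,"ay":0,"az":0},{"jaw":255,"x":0,"y":0,"z":-0.5,"ax":0,"ay":0,"az":0},{"jaw":255,"x":0,"y":0,"z":0,"ax":0,"ay":0,"az":0}]'
```

```text
time_s: 10.98
tcp_pos: [0.5224, 0.3331, 0.0426]
ee_rot: [[0.027, -1.0, 0.001], [-1.0, -0.027, 0.004], [-0.004, -0.001, -1.0]]
wrist_force: [-0.4, -0.3, -0.5]
gripper_width: 0.558
```

```bash
python3 -m inch '[{"jaw":255,"x":0.03,"y":0,"z":-0.22,"ax":0,"ay":0,"az":0},{"jaw":255,"x":0,"y":0,"z":-0.1,"ax":0,"ay":0,"az":0},{"jaw":255,"x":0,"y":0,"z":0,"ax":0,"ay":0,"az":0}]'
```

```text
time_s: 11.35
tcp_pos: [0.5242, 0.3344, 0.0257]
ee_rot: [[0.029, -1.0, 0.005], [-1.0, -0.029, 0.007], [-0.007, -0.005, -1.0]]
wrist_force: [1.0, 0.0, -0.9]
gripper_width: 0.558
```

```bash
python3 -m inch '[{"jaw":255,"x":0,"y":0,"z":-0.07,"ax":0,"ay":0,"az":0},{"jaw":255,"x":0,"y":0,"z":0,"ax":0,"ay":0,"az":0},{"jaw":85,"x":0,"y":0,"z":0,"ax":0,"ay":0,"az":0},{"jaw":75,"x":0,"y":0,"z":0,"ax":0,"ay":0,"az":0},{"jaw":75,"x":0,"y":0,"z":0.3,"ax":0,"ay":0,"az":0},{"jaw":75,"x":0,"y":0,"z":0.9,"ax":0,"ay":0,"az":0},{"jaw":0,"x":0,"y":0,"z":0.9,"ax":0,"ay":0,"az":0},{"jaw":0,"x":0,"y":0.3,"z":0.3,"ax":0,"ay":0,"az":0}]'
python3 - <<'E'
from h import *
cv2.imwrite('pics/w7.png',capture('wrist')[:,:,::-1]);a=capture('side')[:,:,::-1];cv2.imwrite('pics/s7.png',cv2.resize(a[100:340,120:440],None,fx=2,fy=2))
E
```

```text
time_s: 12.35
tcp_pos: [0.5249, 0.3515, 0.1743]
ee_rot: [[0.028, -1.0, 0.007], [-1.0, -0.028, 0.008], [-0.008, -0.008, -1.0]]
wrist_force: [0.8, 0.5, -0.3]
gripper_width: 0.847
```

View pics/w7.png

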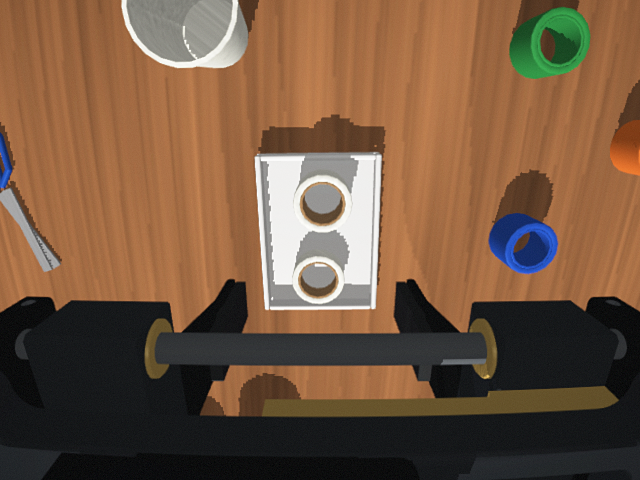

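View pics/s7.png

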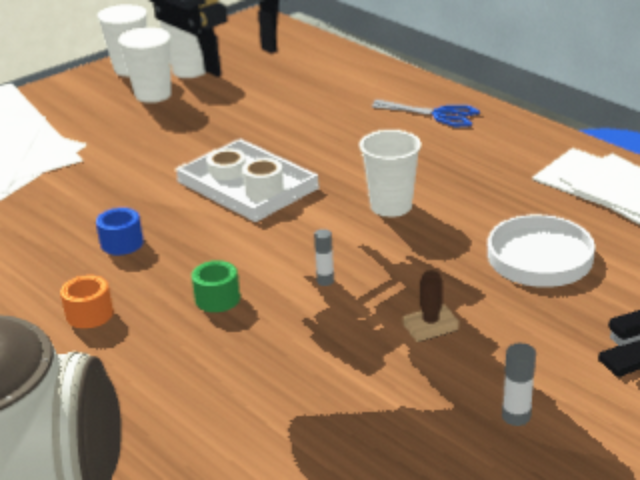

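```bash
python3 -m inch '[{"jaw":0,"x":-0.4,"y":-0.9,"z":0.1,"ax":-0.05,"ay":0.05,"az":0},{"jaw":0,"x":-0.3,"y":-0.9,"z":0,"ax":0,"ay":0,"az":0},{"jaw":0,"x":-0.3,"y":-0.9,"z":0,"ax":0,"ay":0,"az":0},{"jaw":0,"x":-0.2,"y":-0.5,"z":0,"ax":0,"ay":0,"az":0},{"jaw":0,"x":0,"y":0,"z":0,"ax":0,"ay":0,"az":0}]'
python3 - <<'E'
from h import *
cv2.imwrite('pics/w8.png',capture('wrist')[:,:,::-1]); print(sense()['tcp_pos'])
E
```

```text
time_s: 13.08
tcp_pos: [0.446, 0.1527, 0.1745]
ee_rot: [[0.031, -0.999, -0.009], [-1.0, -0.031, -0.005], [0.005, 0.009, -1.0]]
wrist_force: [1.2, 0.6, 0.0]
gripper_width: 1.001
[0.44669566 0.15368955 0.17461244]
```

View pics/w8.png

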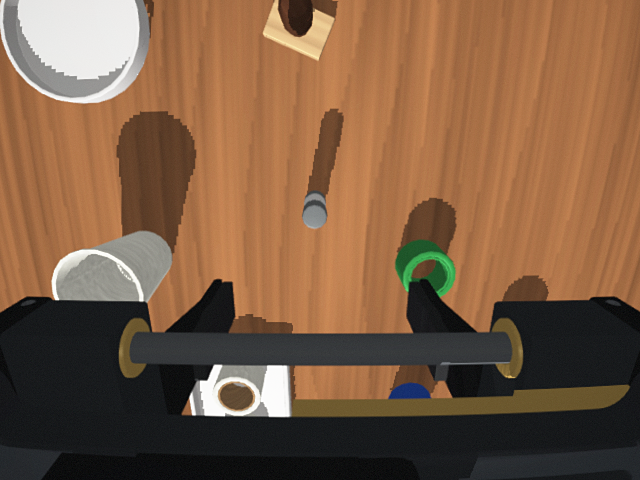

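Run:
```python
from h import *
print(plane(camera_params('wrist'),[(314.5,217)],.064),sense()['tcp_pos'])
```

```text
[[0.45037958 0.1395051  0.064     ]] [0.44669566 0.15368955 0.17461244]
```

```bash
python3 -m inch '[{"jaw":0,"x":0.07,"y":-0.24,"z":-0.5,"ax":0.03,"ay":-0.05,"az":0},{"jaw":0,"x":0,"y":0,"z":-0.8,"ax":0,"ay":0,"az":0},{"jaw":0,"x":0,"y":0,"z":0,"ax":0,"ay":0,"az":0}]'
```

```text
time_s: 13.5
tcp_pos: [0.4527, 0.1409, 0.0951]
ee_rot: [[0.034, -0.999, 0.003], [-0.999, -0.034, 0.001], [-0.001, -0.003, -1.0]]
wrist_force: [-0.2, 0.0, 1.0]
gripper_width: 0.997
```

```bash
python3 -m inch '[{"jaw":0,"x":-0.03,"y":-0.03,"z":-0.6,"ax":0,"ay":0,"az":0},{"jaw":0,"x":0,"y":0,"z":-0.4,"ax":0,"ay":0,"az":0},{"jaw":0,"x":0,"y":0,"z":0,"ax":0,"ay":0,"az":0}]'
```

```text
time_s: 13.88
tcp_pos: [0.4558, 0.1434, 0.038]
ee_rot: [[0.039, -0.999, 0.011], [-0.999, -0.039, 0.005], [-0.004, -0.011, -1.0]]
wrist_force: [0.5, -1.1, 0.6]
gripper_width: 1.001
```

```bash
python3 -m inch '[{"jaw":0,"x":-0.08,"y":-0.07,"z":-0.05,"ax":-0.03,"ay":0.06,"az":0},{"jaw":0,"x":0,"y":0,"z":0,"ax":0,"ay":0,"az":0}]'
```

```text
time_s: 14.12
tcp_pos: [0.4528, 0.1407, 0.0376]
ee_rot: [[0.04, -0.999, 0.004], [-0.999, -0.04, 0.002], [-0.002, -0.004, -1.0]]
wrist_force: [-0.1, 0.4, -0.7]
gripper_width: 1.0
```

```bash
python3 -m inch '[{"jaw":120,"x":-0.04,"y":-0.02,"z":-0.07,"ax":-0.01,"ay":0.03,"az":0},{"jaw":200,"x":0,"y":0,"z":0,"ax":0,"ay":0,"az":0},{"jaw":255,"x":0,"y":0,"z":0,"ax":0,"ay":0,"az":0},{"jaw":255,"x":0,"y":0,"z":0,"ax":0,"ay":0,"az":0},{"jaw":255,"x":0,"y":0,"z":0,"ax":0,"ay":0,"az":0},{"jaw":255,"x":0,"y":0,"z":0,"ax":0,"ay":0,"az":0},{"jaw":255,"x":0,"y":0,"z":0,"ax":0,"ay":0,"az":0},{"jaw":255,"x":0,"y":0,"z":0,"ax":0,"ay":0,"az":0}]'
python3 - <<'E'
from h import *
a=capture('side')[:,:,::-1];cv2.imwrite('pics/s9.png',cv2.resize(a[130:330,190:450],None,fx=3,fy=3))
E
```

```text
time_s: 15.12
tcp_pos: [0.4512, 0.1401, 0.0349]
ee_rot: [[0.041, -0.999, 0.001], [-0.999, -0.041, 0.002], [-0.002, -0.001, -1.0]]
wrist_force: [0.6, -0.1, 0.6]
gripper_width: 0.224
```

View pics/s9.png

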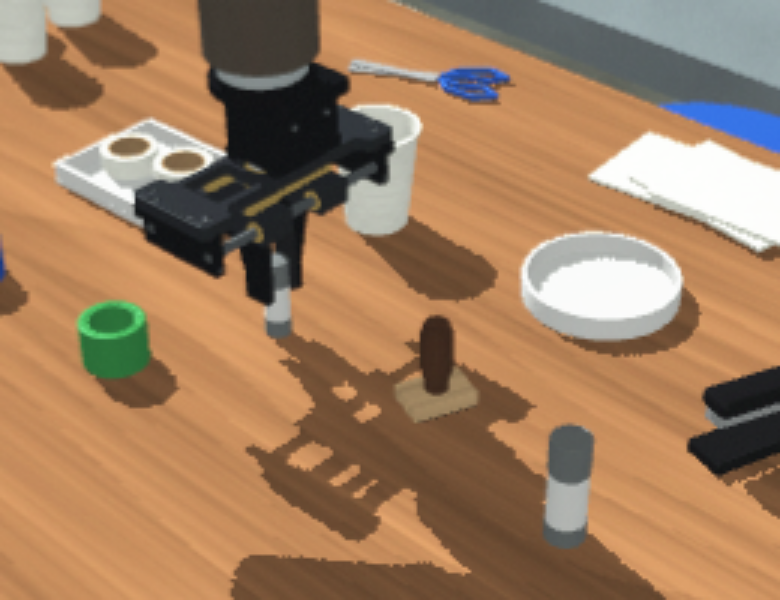

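```bash
python3 -m inch '[{"jaw":255,"x":0,"y":0,"z":0.5,"ax":0,"ay":0,"az":0},{"jaw":255,"x":0,"y":0,"z":0.9,"ax":0,"ay":0,"az":0},{"jaw":255,"x":0,"y":0,"z":0.6,"ax":0,"ay":0,"az":0},{"jaw":255,"x":0.8,"y":-0.5,"z":0.2,"ax":0,"ay":0,"az":0},{"jaw":255,"x":0.8,"y":-0.5,"z":0,"ax":0,"ay":0,"az":0},{"jaw":255,"x":0.8,"y":-0.5,"z":0,"ax":0,"ay":0,"az":0},{"jaw":255,"x":0.8,"y":-0.5,"z":0,"ax":0,"ay":0,"az":0},{"jaw":255,"x":0,"y":0,"z":0,"ax":0,"ay":0,"az":0}]'
python3 - <<'E'
from h import *
cv2.imwrite('pics/w10.png',capture('wrist')[:,:,::-1]); print(sense()['tcp_pos'])
E
```

```text
time_s: 16.18
tcp_pos: [0.6473, 0.0159, 0.171]
ee_rot: [[0.045, -0.999, 0.002], [-0.999, -0.045, 0.001], [-0.001, -0.002, -1.0]]
wrist_force: [-1.0, -0.1, -0.2]
gripper_width: 0.219
[0.64582042 0.01692506 0.17117549]
```

View pics/w10.png

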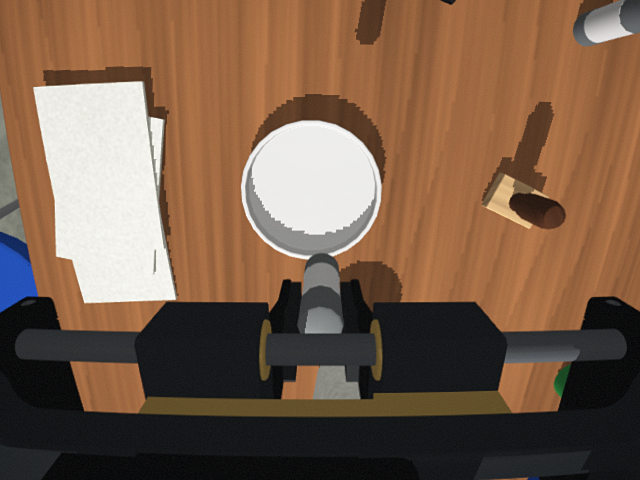

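Run:
```python
from h import *
a=cv2.imread('pics/w10.png');h=cv2.cvtColor(a,cv2.COLOR_BGR2HSV)
m=((h[...,1]<60)&(h[...,2]>120)).astype(np.uint8);m[262:]=0;m[:, :220]=0;m[:,400:]=0
c=max(cv2.findContours(m,0,1)[0],key=len);X=plane(camera_params('wrist'),c[:,0],.02)
print(cv2.minEnclosingCircle((X[:,:2]*1000).astype(np.float32)))
```

```text
((655.1060791015625, -7.543694019317627), 61.965660095214844)
```

```bash
python3 -m inch '[{"jaw":255,"x":0.14,"y":0.02,"z":-0.8,"ax":0,"ay":0,"az":0},{"jaw":255,"x":0,"y":0,"z":-0.7,"ax":0,"ay":0,"az":0},{"jaw":255,"x":0,"y":0,"z":-0.2,"ax":0,"ay":0,"az":0},{"jaw":255,"x":0,"y":0,"z":0,"ax":0,"ay":0,"az":0}]'
```

```text
time_s: 16.73
tcp_pos: [0.6519, 0.0208, 0.0697]
ee_rot: [[0.049, -0.999, 0.003], [-0.999, -0.049, 0.002], [-0.002, -0.004, -1.0]]
wrist_force: [0.8, 0.5, -0.6]
gripper_width: 0.22
```

```bash
python3 -m inch '[{"jaw":255,"x":0.03,"y":-0.03,"z":-0.4,"ax":0,"ay":0,"az":0},{"jaw":255,"x":0,"y":0,"z":-0.05,"ax":0,"ay":0,"az":0},{"jaw":255,"x":0,"y":0,"z":0,"ax":0,"ay":0,"az":0}]'
```

```text
time_s: 17.1
tcp_pos: [0.6569, 0.0208, 0.0492]
ee_rot: [[0.053, -0.999, 0.014], [-0.999, -0.053, 0.004], [-0.003, -0.014, -1.0]]
wrist_force: [0.1, -0.5, -0.4]
gripper_width: 0.215
```

```bash
python3 -m inch '[{"jaw":255,"x":0,"y":0,"z":-0.06,"ax":-0.02,"ay":0.08,"az":0},{"jaw":255,"x":0,"y":0,"z":-0.06,"ax":0,"ay":0,"az":0},{"jaw":255,"x":0,"y":0,"z":0,"ax":0,"ay":0,"az":0}]'
```

```text
time_s: 17.48
tcp_pos: [0.6584, 0.0212, 0.0446]
ee_rot: [[0.053, -0.999, 0.004], [-0.999, -0.053, 0.001], [-0.001, -0.004, -1.0]]
wrist_force: [0.6, -0.5, -0.6]
gripper_width: 0.22
```

```bash
python3 -m inch '[{"jaw":255,"x":-0.04,"y":-0.02,"z":-0.07,"ax":0,"ay":0.02,"az":0},{"jaw":255,"x":0,"y":0,"z":0,"ax":0,"ay":0,"az":0}]'
```

```text
time_s: 17.73
tcp_pos: [0.656, 0.0199, 0.0403]
ee_rot: [[0.053, -0.999, 0.0], [-0.999, -0.053, 0.001], [-0.001, -0.001, -1.0]]
wrist_force: [-0.2, -0.2, -0.1]
gripper_width: 0.219
```

```bash
python3 -m inch '[{"jaw":255,"x":0,"y":0,"z":-0.05,"ax":0,"ay":0,"az":0},{"jaw":255,"x":0,"y":0,"z":0,"ax":0,"ay":0,"az":0}]'
python3 - <<'E'
from h import *
a=capture('side')[:,:,::-1];cv2.imwrite('pics/s11.png',cv2.resize(a[130:330,250:510],None,fx=3,fy=3))
E
```

```text
time_s: 17.98
tcp_pos: [0.6569, 0.0198, 0.0403]
ee_rot: [[0.054, -0.999, 0.003], [-0.999, -0.054, 0.0], [-0.0, -0.003, -1.0]]
wrist_force: [0.1, -0.4, -0.7]
gripper_width: 0.219
```

View pics/s11.png

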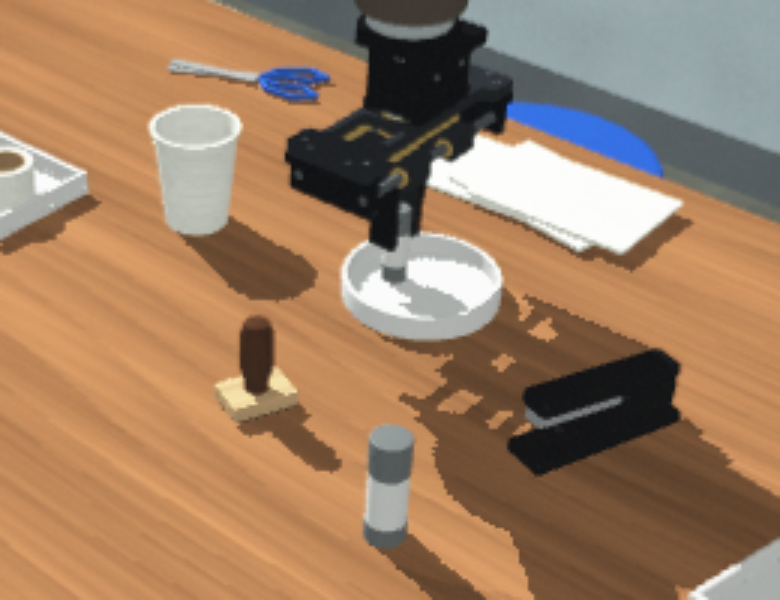

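```bash
python3 -m inch '[{"jaw":180,"x":0,"y":0,"z":0,"ax":0,"ay":0,"az":0},{"jaw":100,"x":0,"y":0,"z":0,"ax":0,"ay":0,"az":0},{"jaw":50,"x":0,"y":0,"z":0,"ax":0,"ay":0,"az":0},{"jaw":0,"x":0,"y":0,"z":0.3,"ax":0,"ay":0,"az":0},{"jaw":0,"x":0,"y":0,"z":0.9,"ax":0,"ay":0,"az":0},{"jaw":0,"x":0,"y":0,"z":0.9,"ax":0,"ay":0,"az":0}]'
python3 - <<'E'
from h import *
a=capture('side')[:,:,::-1];cv2.imwrite('pics/s12.png',cv2.resize(a[130:330,250:510],None,fx=3,fy=3))
cv2.imwrite('pics/w12.png',capture('wrist')[:,:,::-1])
E
```

```text
time_s: 18.77
tcp_pos: [0.6533, 0.0188, 0.1652]
ee_rot: [[0.054, -0.999, -0.009], [-0.999, -0.054, -0.003], [0.002, 0.009, -1.0]]
wrist_force: [0.7, 1.1, 0.6]
gripper_width: 0.772
```

View pics/s12.png

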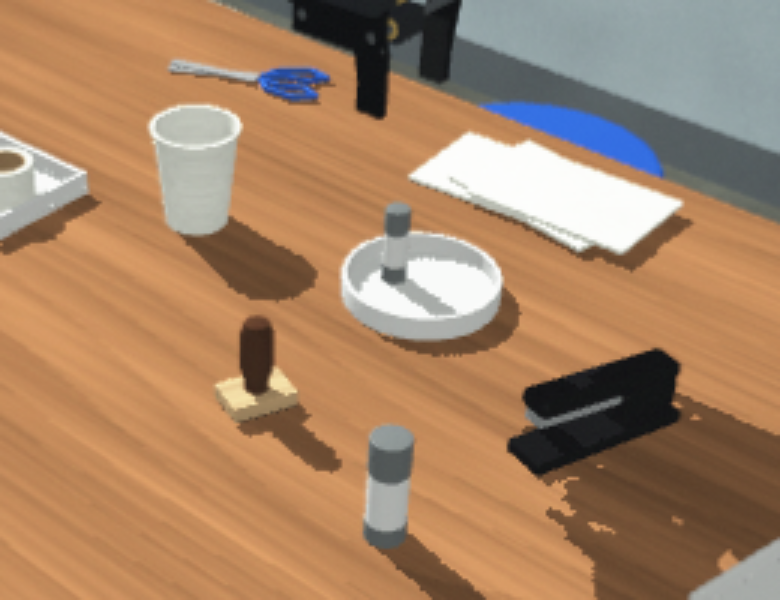

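View pics/w12.png

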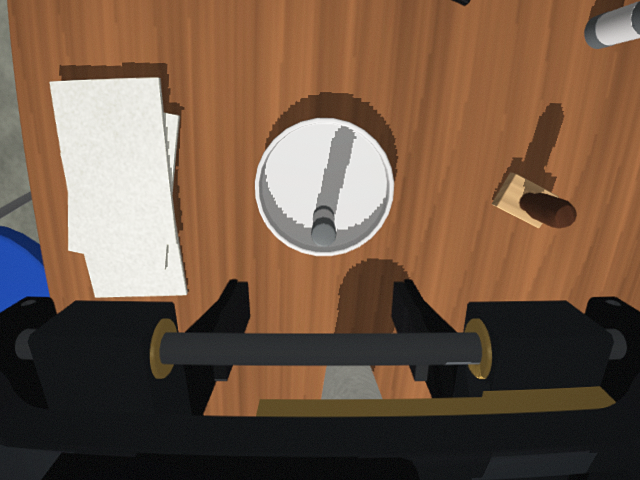

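```bash
python3 -m inch '[{"jaw":0,"x":-0.7,"y":-0.4,"z":0.1,"ax":0,"ay":0,"az":0},{"jaw":0,"x":-0.8,"y":-0.6,"z":0,"ax":0,"ay":0,"az":0},{"jaw":0,"x":-0.8,"y":-0.6,"z":0,"ax":0,"ay":0,"az":0},{"jaw":0,"x":-0.8,"y":-0.6,"z":0,"ax":0,"ay":0,"az":0},{"jaw":0,"x":-0.7,"y":-0.5,"z":0,"ax":0,"ay":0,"az":0},{"jaw":0,"x":0,"y":0,"z":0,"ax":0,"ay":0,"az":0}]'
python3 - <<'E'
from h import *
cv2.imwrite('pics/w13.png',capture('wrist')[:,:,::-1]); print(sense()['tcp_pos'])
E
```

```text
time_s: 19.62
tcp_pos: [0.424, -0.146, 0.1842]
ee_rot: [[0.057, -0.998, 0.019], [-0.998, -0.057, -0.0], [0.001, -0.019, -1.0]]
wrist_force: [0.3, 1.0, 0.5]
gripper_width: 1.001
[ 0.42584564 -0.1454994   0.18458647]
```

View pics/w13.png

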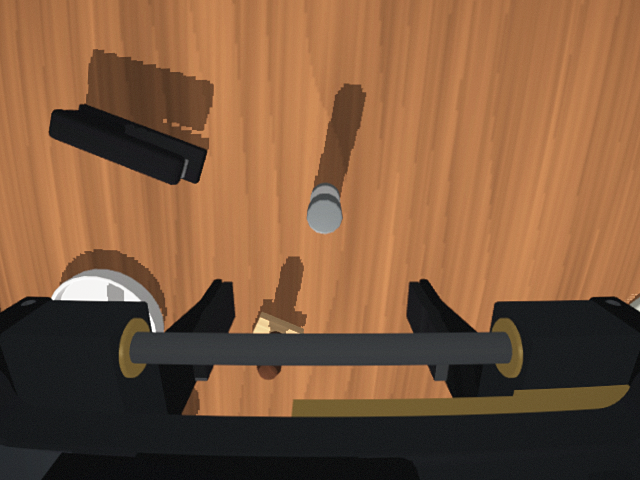

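Run:
```python
from h import *
print(plane(camera_params('wrist'),[(324.5,216.5)],.08),sense()['tcp_pos'])
```

```text
[[ 0.4253834  -0.16141184  0.08      ]] [ 0.42584564 -0.1454994   0.18458647]
```

```bash
python3 -m inch '[{"jaw":0,"x":-0.02,"y":-0.26,"z":-0.5,"ax":0,"ay":0.1,"az":0},{"jaw":0,"x":0,"y":0,"z":-0.6,"ax":0,"ay":0,"az":0},{"jaw":0,"x":0,"y":0,"z":0,"ax":0,"ay":0,"az":0}]'
```

```text
time_s: 20.05
tcp_pos: [0.4294, -0.1608, 0.1201]
ee_rot: [[0.061, -0.998, 0.011], [-0.998, -0.061, -0.002], [0.002, -0.011, -1.0]]
wrist_force: [0.0, 0.2, 0.4]
gripper_width: 1.004
```

```bash
python3 -m inch '[{"jaw":0,"x":-0.08,"y":0,"z":-0.6,"ax":0.01,"ay":0.06,"az":0},{"jaw":0,"x":-0.02,"y":0,"z":-0.5,"ax":0,"ay":0.03,"az":0},{"jaw":0,"x":0,"y":0,"z":0,"ax":0,"ay":0,"az":0}]'
```

```text
time_s: 20.42
tcp_pos: [0.4305, -0.1601, 0.0574]
ee_rot: [[0.067, -0.998, 0.006], [-0.998, -0.067, -0.002], [0.002, -0.006, -1.0]]
wrist_force: [-1.0, 0.1, 0.2]
gripper_width: 1.004
```

```bash
python3 -m inch '[{"jaw":0,"x":-0.1,"y":-0.02,"z":-0.2,"ax":0,"ay":0.04,"az":0},{"jaw":0,"x":0,"y":0,"z":0,"ax":0,"ay":0,"az":0}]'
```

```text
time_s: 20.68
tcp_pos: [0.4271, -0.1611, 0.0476]
ee_rot: [[0.068, -0.998, 0.004], [-0.998, -0.068, -0.003], [0.003, -0.004, -1.0]]
wrist_force: [-1.0, 0.0, 0.1]
gripper_width: 0.997
```

```bash
python3 -m inch '[{"jaw":100,"x":-0.04,"y":0,"z":-0.03,"ax":0,"ay":0.02,"az":0},{"jaw":200,"x":0,"y":0,"z":0,"ax":0,"ay":0,"az":0},{"jaw":255,"x":0,"y":0,"z":0,"ax":0,"ay":0,"az":0},{"jaw":255,"x":0,"y":0,"z":0,"ax":0,"ay":0,"az":0},{"jaw":255,"x":0,"y":0,"z":0,"ax":0,"ay":0,"az":0},{"jaw":255,"x":0,"y":0,"z":0,"ax":0,"ay":0,"az":0},{"jaw":255,"x":0,"y":0,"z":0,"ax":0,"ay":0,"az":0}]'
python3 - <<'E'
from h import *
a=capture('side')[:,:,::-1];cv2.imwrite('pics/s14.png',cv2.resize(a[130:350,250:510],None,fx=2.7,fy=2.7))
E
```

```text
time_s: 21.55
tcp_pos: [0.4261, -0.1613, 0.0477]
ee_rot: [[0.069, -0.998, 0.005], [-0.998, -0.069, -0.003], [0.003, -0.005, -1.0]]
wrist_force: [0.1, 0.4, -0.1]
gripper_width: 0.313
```

View pics/s14.png

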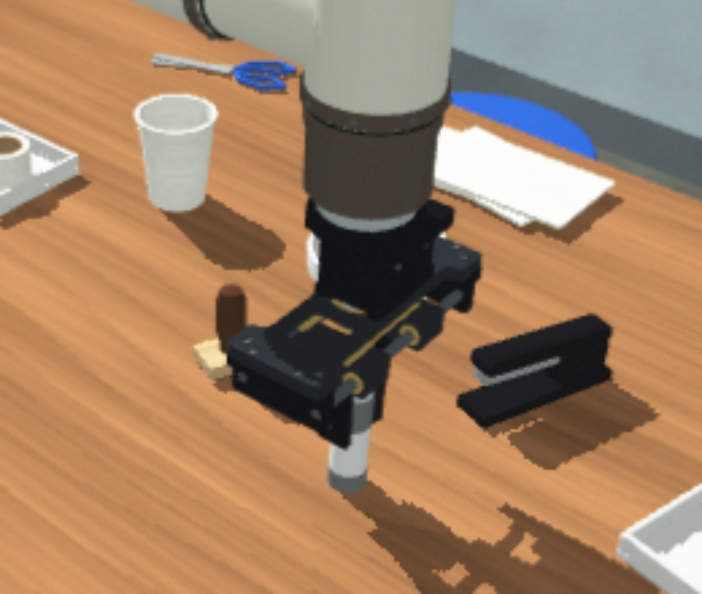

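```bash
python3 -m inch '[{"jaw":255,"x":0,"y":0,"z":0.5,"ax":0,"ay":0,"az":0},{"jaw":255,"x":0,"y":0,"z":0.9,"ax":0,"ay":0,"az":0},{"jaw":255,"x":0,"y":0,"z":0.8,"ax":0,"ay":0,"az":0},{"jaw":255,"x":0.8,"y":0.45,"z":0.2,"ax":0,"ay":0,"az":0},{"jaw":255,"x":0.8,"y":0.45,"z":0,"ax":0,"ay":0,"az":0},{"jaw":255,"x":0.8,"y":0.45,"z":0,"ax":0,"ay":0,"az":0},{"jaw":255,"x":0.8,"y":0.45,"z":0,"ax":0,"ay":0,"az":0},{"jaw":255,"x":0.6,"y":0.3,"z":0,"ax":0,"ay":0,"az":-0.1},{"jaw":255,"x":0,"y":0,"z":0,"ax":0,"ay":0,"az":0}]'
```

```text
time_s: 22.72
tcp_pos: [0.6575, -0.0306, 0.1951]
ee_rot: [[0.048, -0.999, 0.002], [-0.999, -0.048, -0.002], [0.002, -0.002, -1.0]]
wrist_force: [0.1, -0.4, -0.7]
gripper_width: 0.316
```

```bash
python3 -m inch '[{"jaw":255,"x":-0.04,"y":-0.07,"z":-0.8,"ax":0,"ay":0,"az":0},{"jaw":255,"x":0,"y":0,"z":-0.8,"ax":0,"ay":0,"az":0},{"jaw":255,"x":0,"y":0,"z":-0.3,"ax":0,"ay":0,"az":0},{"jaw":255,"x":0,"y":0,"z":0,"ax":0,"ay":0,"az":0}]'
```

```text
time_s: 23.22
tcp_pos: [0.6518, -0.0363, 0.0781]
ee_rot: [[0.048, -0.999, 0.0], [-0.999, -0.048, -0.002], [0.002, -0.0, -1.0]]
wrist_force: [0.6, -0.6, 0.9]
gripper_width: 0.314
```

```bash
python3 -m inch '[{"jaw":255,"x":0.02,"y":0.03,"z":-0.3,"ax":0,"ay":0,"az":0},{"jaw":255,"x":0,"y":0,"z":-0.05,"ax":0,"ay":0.03,"az":0},{"jaw":255,"x":0,"y":0,"z":0,"ax":0,"ay":0,"az":0}]'
python3 - <<'E'
from h import *
a=capture('side')[:,:,::-1];cv2.imwrite('pics/s15.png',cv2.resize(a[130:330,250:510],None,fx=3,fy=3))
E
```

```text
time_s: 23.6
tcp_pos: [0.6539, -0.0347, 0.0584]
ee_rot: [[0.047, -0.999, -0.002], [-0.999, -0.047, -0.001], [0.001, 0.002, -1.0]]
wrist_force: [0.7, 0.8, 0.3]
gripper_width: 0.314
```

View pics/s15.png

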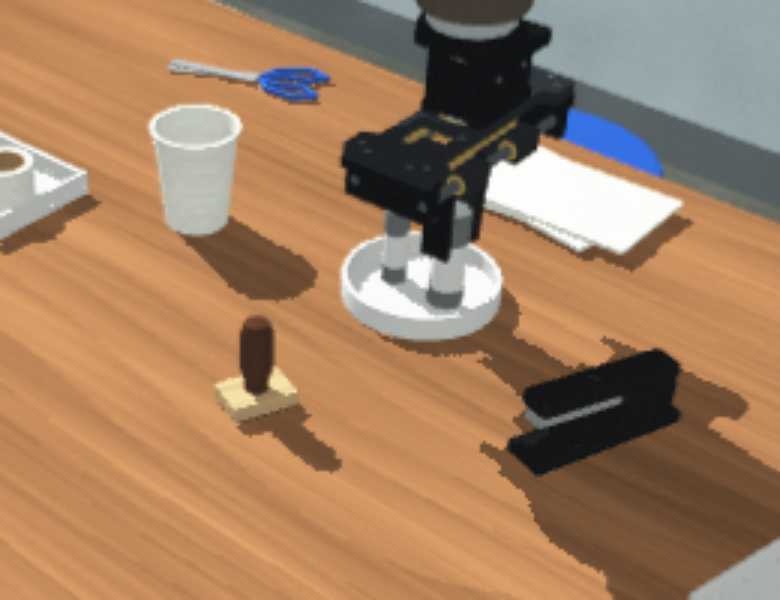

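```bash
python3 -m inch '[{"jaw":255,"x":0,"y":0,"z":-0.08,"ax":0,"ay":0,"az":0},{"jaw":255,"x":0,"y":0,"z":-0.05,"ax":0,"ay":0,"az":0},{"jaw":255,"x":0,"y":0,"z":0,"ax":0,"ay":0,"az":0}]'
```

```text
time_s: 24.02
tcp_pos: [0.6546, -0.0347, 0.053]
ee_rot: [[0.048, -0.999, 0.001], [-0.999, -0.048, -0.002], [0.002, -0.001, -1.0]]
wrist_force: [-0.3, -0.6, -0.5]
gripper_width: 0.316
```

```bash
python3 -m inch '[{"jaw":255,"x":0,"y":0,"z":-0.03,"ax":0,"ay":0,"az":0},{"jaw":255,"x":0,"y":0,"z":0,"ax":0,"ay":0,"az":0},{"jaw":150,"x":0,"y":0,"z":0,"ax":0,"ay":0,"az":0},{"jaw":80,"x":0,"y":0,"z":0,"ax":0,"ay":0,"az":0},{"jaw":30,"x":0,"y":0,"z":0,"ax":0,"ay":0,"az":0},{"jaw":0,"x":0,"y":0,"z":0.3,"ax":0,"ay":0,"az":0},{"jaw":0,"x":0,"y":0,"z":0.9,"ax":0,"ay":0,"az":0},{"jaw":0,"x":0,"y":0,"z":0.9,"ax":0,"ay":0,"az":0}]'
python3 - <<'E'
from h import *
a=capture('side')[:,:,::-1];cv2.imwrite('pics/s16.png',cv2.resize(a[130:330,250:510],None,fx=3,fy=3))
E
```

```text
time_s: 25.02
tcp_pos: [0.6519, -0.0353, 0.178]
ee_rot: [[0.048, -0.999, -0.009], [-0.999, -0.048, -0.004], [0.003, 0.009, -1.0]]
wrist_force: [0.9, -0.1, 0.5]
gripper_width: 0.896
```

View pics/s16.png

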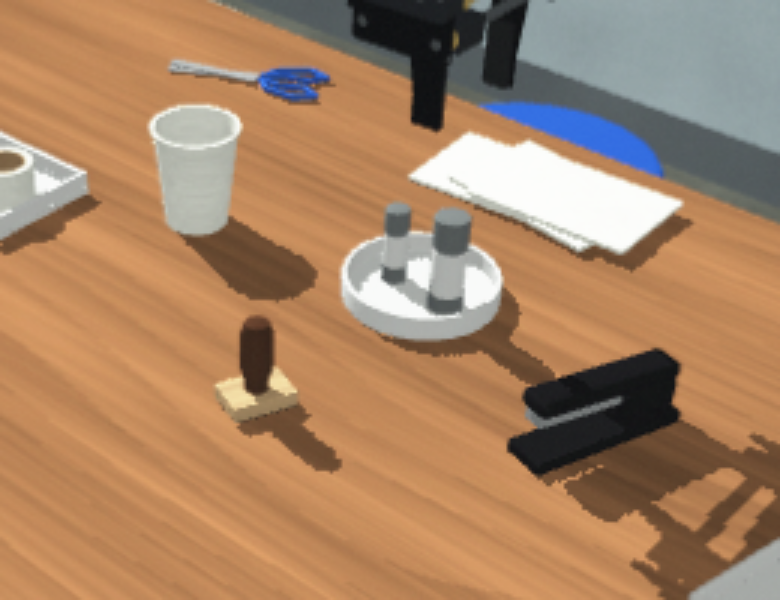

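```bash
python3 -m inch '[{"jaw":0,"x":-0.8,"y":0.2,"z":0.1,"ax":0,"ay":0,"az":0},{"jaw":0,"x":-0.8,"y":0.2,"z":0,"ax":0,"ay":0,"az":0},{"jaw":0,"x":-0.8,"y":0.2,"z":0,"ax":0,"ay":0,"az":0},{"jaw":0,"x":-0.7,"y":0.1,"z":0,"ax":0,"ay":0,"az":0},{"jaw":0,"x":0,"y":0,"z":0,"ax":0,"ay":0,"az":0}]'
python3 - <<'E'
from h import *
cv2.imwrite('pics/w17.png',capture('wrist')[:,:,::-1]); print(sense()['tcp_pos'])
E
```

```text
time_s: 25.7
tcp_pos: [0.468, 0.0072, 0.2017]
ee_rot: [[0.05, -0.998, 0.023], [-0.999, -0.05, -0.001], [0.002, -0.023, -1.0]]
wrist_force: [0.3, -0.3, 0.5]
gripper_width: 0.999
[0.46980677 0.00730797 0.20208608]
```

View pics/w17.png

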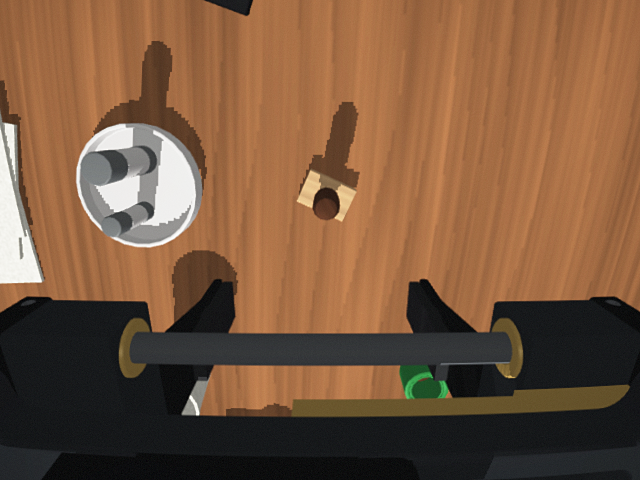

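Run:
```python
from h import *
W=camera_params('wrist')
print(plane(W,[(326,206)],.07),plane(W,[(310,171),(356,186),(344,221),(297,204)],.014),sense()['tcp_pos'])
```

```text
[[ 0.46891408 -0.01076359  0.07      ]] [[ 0.48601522 -0.03200079  0.014     ]
 [ 0.44064721 -0.01986752  0.014     ]
 [ 0.44990309  0.01594731  0.014     ]
 [ 0.49756072  0.00115362  0.014     ]] [0.46980677 0.00730797 0.20208608]
```

```bash
python3 -m inch '[{"jaw":0,"x":0,"y":-0.27,"z":-0.6,"ax":0,"ay":0.12,"az":0},{"jaw":0,"x":0,"y":0,"z":-0.9,"ax":0,"ay":0,"az":0},{"jaw":0,"x":0,"y":0,"z":0,"ax":0,"ay":0,"az":0}]'
```

```text
time_s: 26.12
tcp_pos: [0.4753, -0.0087, 0.1139]
ee_rot: [[0.051, -0.999, 0.014], [-0.999, -0.051, 0.001], [0.0, -0.014, -1.0]]
wrist_force: [0.6, 0.1, 0.3]
gripper_width: 0.999
```

```bash
python3 -m inch '[{"jaw":0,"x":-0.12,"y":0,"z":-0.6,"ax":0,"ay":0.08,"az":0},{"jaw":0,"x":-0.04,"y":0,"z":-0.6,"ax":0,"ay":0.03,"az":0},{"jaw":0,"x":-0.03,"y":0,"z":-0.1,"ax":0,"ay":0.02,"az":0},{"jaw":0,"x":0,"y":0,"z":0,"ax":0,"ay":0,"az":0}]'
```

```text
time_s: 26.62
tcp_pos: [0.4748, -0.0068, 0.0424]
ee_rot: [[0.055, -0.998, 0.008], [-0.999, -0.055, 0.003], [-0.002, -0.008, -1.0]]
wrist_force: [0.4, 1.2, -0.1]
gripper_width: 0.999
```

```bash
python3 -m inch '[{"jaw":0,"x":-0.1,"y":-0.04,"z":-0.2,"ax":-0.02,"ay":0.05,"az":0},{"jaw":0,"x":0,"y":0,"z":-0.03,"ax":0,"ay":0,"az":0}]'
```

```text
time_s: 26.88
tcp_pos: [0.4709, -0.0086, 0.0307]
ee_rot: [[0.055, -0.998, 0.005], [-0.998, -0.055, 0.001], [-0.001, -0.005, -1.0]]
wrist_force: [0.2, 0.0, 0.4]
gripper_width: 1.004
```

```bash
python3 -m inch '[{"jaw":100,"x":-0.03,"y":0,"z":0,"ax":0,"ay":0.03,"az":0},{"jaw":200,"x":0,"y":0,"z":0,"ax":0,"ay":0,"az":0},{"jaw":255,"x":0,"y":0,"z":0,"ax":0,"ay":0,"az":0},{"jaw":255,"x":0,"y":0,"z":0,"ax":0,"ay":0,"az":0},{"jaw":255,"x":0,"y":0,"z":0,"ax":0,"ay":0,"az":0},{"jaw":255,"x":0,"y":0,"z":0,"ax":0,"ay":0,"az":0},{"jaw":255,"x":0,"y":0,"z":0,"ax":0,"ay":0,"az":0},{"jaw":255,"x":0,"y":0,"z":0.1,"ax":0,"ay":0,"az":0}]'
python3 - <<'E'
from h import *
a=capture('side')[:,:,::-1];cv2.imwrite('pics/s18.png',cv2.resize(a[130:330,250:510],None,fx=3,fy=3))
E
```

```text
time_s: 27.88
tcp_pos: [0.4689, -0.0087, 0.0375]
ee_rot: [[0.055, -0.998, -0.001], [-0.998, -0.055, 0.001], [-0.001, 0.001, -1.0]]
wrist_force: [-0.0, 0.7, 0.1]
gripper_width: 0.274
```

View pics/s18.png

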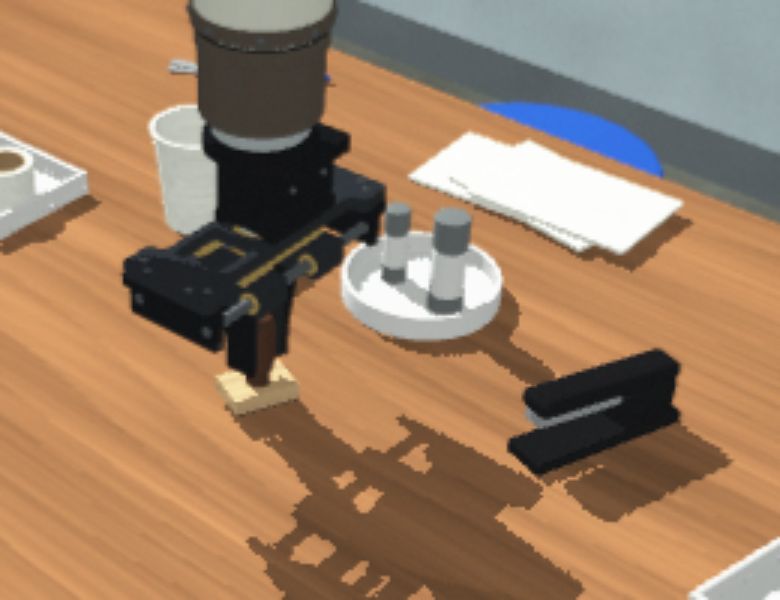

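```bash
python3 -m inch '[{"jaw":255,"x":0,"y":0,"z":0.8,"ax":0,"ay":0,"az":0},{"jaw":255,"x":0,"y":0,"z":0.9,"ax":0,"ay":0,"az":0},{"jaw":255,"x":0,"y":-0.5,"z":0.5,"ax":0,"ay":0,"az":0.2},{"jaw":255,"x":0.1,"y":-0.9,"z":0,"ax":0,"ay":0,"az":0.3},{"jaw":255,"x":0.1,"y":-0.9,"z":0,"ax":0,"ay":0,"az":0.3},{"jaw":255,"x":0.15,"y":-0.9,"z":0,"ax":0,"ay":0,"az":0.3},{"jaw":255,"x":0.15,"y":-0.9,"z":0,"ax":0,"ay":0,"az":0.3},{"jaw":255,"x":0.15,"y":-0.9,"z":0,"ax":0,"ay":0,"az":0},{"jaw":255,"x":0.15,"y":-0.8,"z":0,"ax":0,"ay":0,"az":0},{"jaw":255,"x":0,"y":0,"z":0,"ax":0,"ay":0,"az":0}]'
python3 - <<'E'
from h import *
cv2.imwrite('pics/w19.png',capture('wrist')[:,:,::-1]); print(sense()['tcp_pos'])
E
```

```text
time_s: 29.18
tcp_pos: [0.518, -0.3675, 0.1775]
ee_rot: [[0.307, -0.952, 0.009], [-0.952, -0.307, 0.001], [0.002, -0.009, -1.0]]
wrist_force: [0.2, 0.5, -1.2]
gripper_width: 0.269
[ 0.51773554 -0.36594831  0.17757741]
```

View pics/w19.png

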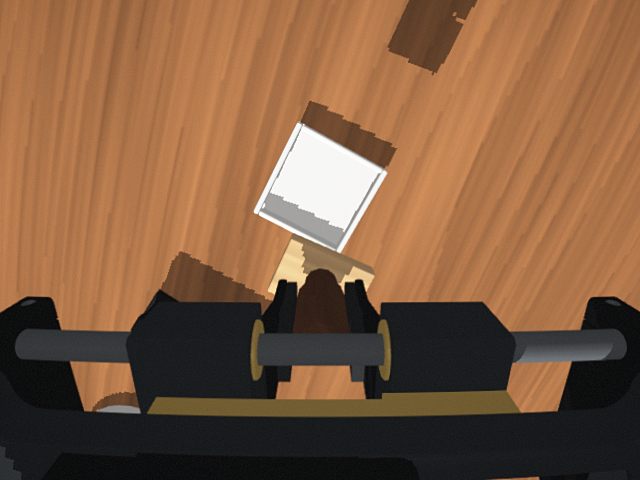

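Run:
```python
from h import *
W=camera_params('wrist')
X=plane(W,[(300,124),(387,171),(341,252),(256,212)],.02);print(X.mean(0),X,sense()['tcp_pos'])
```

```text
[ 0.52608618 -0.38997684  0.02      ] [[ 0.56093926 -0.43969305  0.02      ]
 [ 0.47639668 -0.42536912  0.02      ]
 [ 0.49039223 -0.34113895  0.02      ]
 [ 0.57661653 -0.35370625  0.02      ]] [ 0.51773554 -0.36594831  0.17757741]
```

```bash
python3 -m inch '[{"jaw":255,"x":0.12,"y":-0.38,"z":0,"ax":0,"ay":0.05,"az":0},{"jaw":255,"x":0,"y":0,"z":-0.8,"ax":0,"ay":0,"az":0},{"jaw":255,"x":0,"y":0,"z":-0.8,"ax":0,"ay":0,"az":0},{"jaw":255,"x":0,"y":0,"z":-0.2,"ax":0,"ay":0,"az":0},{"jaw":255,"x":0,"y":0,"z":0,"ax":0,"ay":0,"az":0}]'
```

```text
time_s: 29.85
tcp_pos: [0.5261, -0.3845, 0.0709]
ee_rot: [[0.314, -0.949, 0.004], [-0.949, -0.314, 0.0], [0.001, -0.003, -1.0]]
wrist_force: [0.6, -0.4, -0.1]
gripper_width: 0.268
```

```bash
python3 -m inch '[{"jaw":255,"x":-0.02,"y":-0.08,"z":-0.4,"ax":0,"ay":0.02,"az":0},{"jaw":255,"x":0,"y":0,"z":-0.1,"ax":0,"ay":0,"az":0},{"jaw":255,"x":0,"y":0,"z":0,"ax":0,"ay":0,"az":0}]'
python3 - <<'E'
from h import *
a=capture('side')[:,:,::-1];cv2.imwrite('pics/s20.png',cv2.resize(a[200:400,380:640],None,fx=3,fy=3))
E
```

```text
time_s: 30.22
tcp_pos: [0.5291, -0.39, 0.0475]
ee_rot: [[0.317, -0.948, 0.01], [-0.948, -0.317, -0.006], [0.009, -0.008, -1.0]]
wrist_force: [0.0, -0.7, -0.8]
gripper_width: 0.266
```

View pics/s20.png

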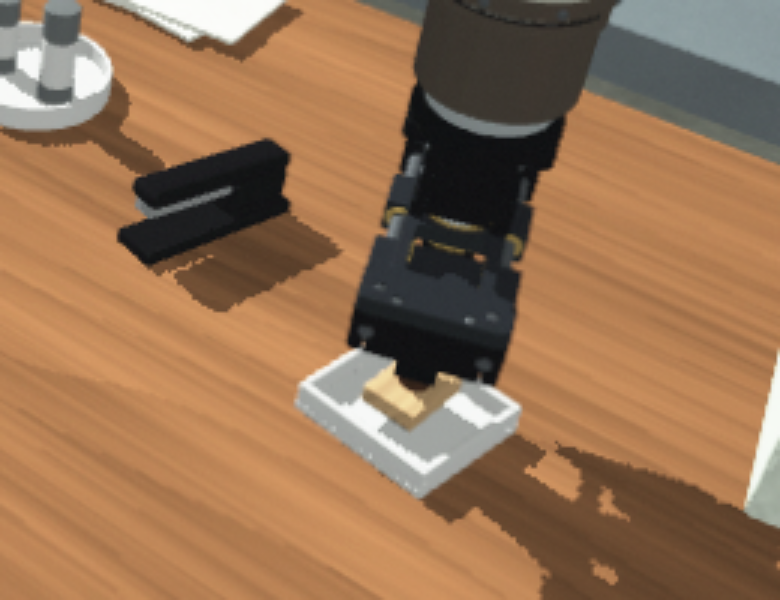

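```bash
python3 -m inch '[{"jaw":255,"x":-0.03,"y":0,"z":-0.08,"ax":0.03,"ay":0.06,"az":0},{"jaw":255,"x":0,"y":0,"z":-0.06,"ax":0,"ay":0,"az":0},{"jaw":255,"x":0,"y":0,"z":0,"ax":0,"ay":0,"az":0}]'
```

```text
time_s: 30.65
tcp_pos: [0.5284, -0.3905, 0.0413]
ee_rot: [[0.317, -0.948, 0.003], [-0.948, -0.317, -0.002], [0.003, -0.002, -1.0]]
wrist_force: [0.1, 1.2, -0.8]
gripper_width: 0.269
```

```bash
python3 -m inch '[{"jaw":255,"x":-0.02,"y":0,"z":-0.08,"ax":0,"ay":0.01,"az":0},{"jaw":255,"x":0,"y":0,"z":0,"ax":0,"ay":0,"az":0},{"jaw":255,"x":0,"y":0,"z":-0.03,"ax":0,"ay":0,"az":0},{"jaw":255,"x":0,"y":0,"z":0,"ax":0,"ay":0,"az":0}]'
```

```text
time_s: 31.15
tcp_pos: [0.5276, -0.3909, 0.0369]
ee_rot: [[0.318, -0.948, 0.002], [-0.948, -0.318, -0.003], [0.004, -0.001, -1.0]]
wrist_force: [0.8, 0.8, -0.6]
gripper_width: 0.267
```

```bash
python3 -m inch '[{"jaw":180,"x":0,"y":0,"z":0,"ax":0,"ay":0,"az":0},{"jaw":100,"x":0,"y":0,"z":0,"ax":0,"ay":0,"az":0},{"jaw":40,"x":0,"y":0,"z":0,"ax":0,"ay":0,"az":0},{"jaw":0,"x":0,"y":0,"z":0.3,"ax":0,"ay":0,"az":0},{"jaw":0,"x":0,"y":0,"z":0.9,"ax":0,"ay":0,"az":0},{"jaw":0,"x":0,"y":0,"z":0.9,"ax":0,"ay":0,"az":0},{"jaw":0,"x":-0.5,"y":-0.9,"z":0.6,"ax":0,"ay":0,"az":0},{"jaw":0,"x":-0.8,"y":-0.9,"z":0.3,"ax":0,"ay":0,"az":0},{"jaw":0,"x":-0.8,"y":-0.9,"z":0,"ax":0,"ay":0,"az":0},{"jaw":0,"x":-0.5,"y":-0.5,"z":0,"ax":0,"ay":0,"az":0},{"jaw":0,"x":0,"y":0,"z":0,"ax":0,"ay":0,"az":0}]'
python3 - <<'E'
from h import *
a=capture('side')[:,:,::-1];cv2.imwrite('pics/s21.png',a);cv2.imwrite('pics/t21.png',capture('top')[:,:,::-1])
E
```

```text
time_s: 32.52
tcp_pos: [0.3853, -0.5642, 0.2238]
ee_rot: [[0.322, -0.947, 0.009], [-0.947, -0.322, -0.015], [0.017, -0.004, -1.0]]
wrist_force: [0.9, 0.5, -0.6]
gripper_width: 1.002
```

View pics/s21.png

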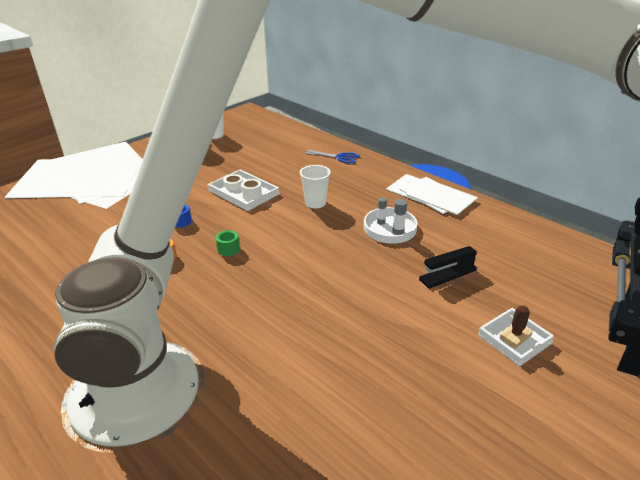

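View pics/t21.png

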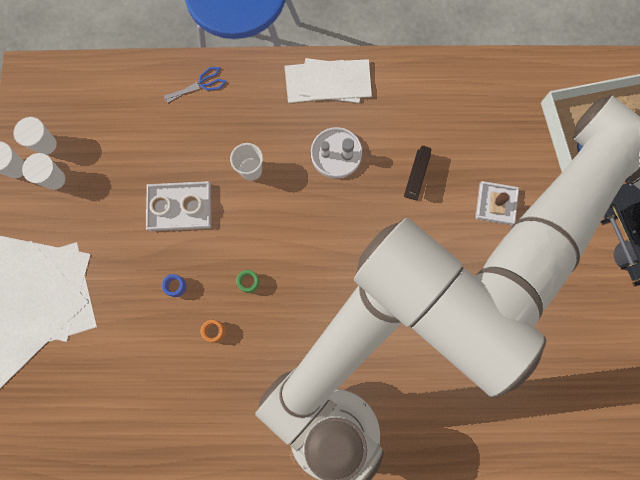

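Run:
```python
from h import *
P=camera_params('top');S=camera_params('side')
a=cv2.imread('pics/s21.png');b=cv2.imread('pics/t21.png')
z=[cv2.resize(x,(400,300),interpolation=cv2.INTER_CUBIC) for x in (a[290:380,460:580],a[180:270,340:460],b[160:250,440:560],b[120:210,280:400])]
cv2.imwrite('pics/m21.png',np.vstack([np.hstack(z[:2]),np.hstack(z[2:])]))
cv2.imwrite('pics/w21.png',capture('wrist')[:,:,::-1])
print(cv2.absdiff(b,cv2.imread('pics/top0.png'))[140:200,225:265].mean(),cv2.absdiff(b,cv2.imread('pics/top0.png'))[140:205,400:435].mean())
for n,uv,zz in [('wide',(190.3,204),.041),('narrow',(159,205),.025)]:
    print(n,plane(P,[uv],zz))
```

```text
1.77375 2.3182417582417583
wide [[0.52305875 0.33410991 0.041     ]]
narrow [[0.52567868 0.41238875 0.025     ]]
```

View pics/m21.png

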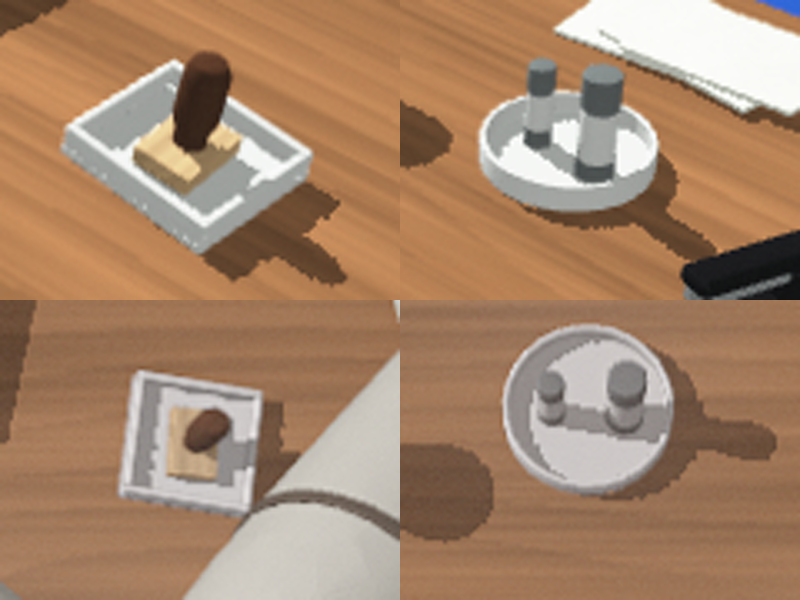

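View pics/w21.png

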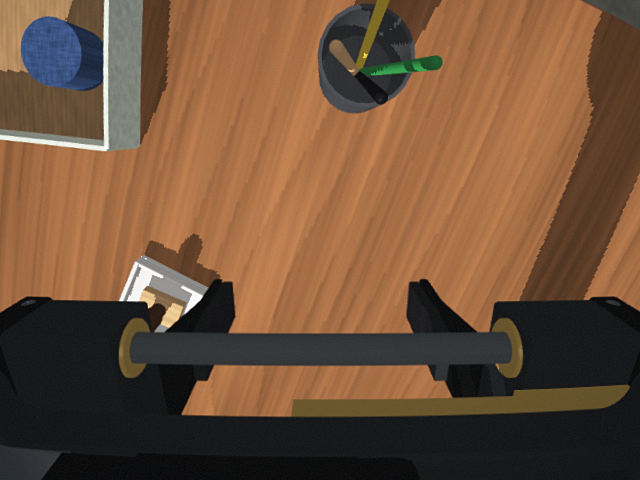

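Run:
```python
from h import *
P=camera_params('top');S=camera_params('side')
print('stamp head',plane(P,[(504,196.7)],.072),plane(S,[(521,309)],.072),'foot',plane(P,[(499,202.5)],.019))
# predicted pixels if upright at head
X=np.array([.527,-.390,0]);print(proj(P,[X+[0,0,.019],X+[0,0,.072]]),proj(S,[X+[0,0,.019],X+[0,0,.072]]))
```

```text
stamp head [[ 0.52562994 -0.38883961  0.072     ]] [[ 0.52700006 -0.39030558  0.072     ]] foot [[ 0.52615038 -0.39182672  0.019     ]]
[[498.20943478 202.15843019]
 [504.4648894  196.11681557]] [[514.60634386 331.03847688]
 [520.83298732 308.91570731]]
```

The stamp measures upright: head and foot are at the same xy to within 3 mm. Everything is in place, so I hand in.

```bash
python3 -c "
from station import *
print(finish_job())"
```

```text
the job is handed in; nothing more can be done
None
```

All five items are in their trays and released, and I handed the job in at about 33 s of the 112 s allowed. The hand-in reports no verdict.

My last checks, from the top, side and wrist pictures:

- **Tape rolls:** both lie flat in the oblong tray, with the narrow roll about 43 mm along the tray from its middle and the wide roll about 34 mm the other way. The narrow roll is the least central placing, almost touching the end wall, but inside the 60 mm limit.
- **Glue sticks:** both stand upright in the round tray, placed about 27 mm either side of its middle. I checked that they stand upright only by eye.
- **Stamp:** it stands on its foot within about 3 mm of the middle of the square tray. Its head and foot positions agree to about 3 mm, so it is upright.
- **Cup and stapler:** comparing the first and last top pictures shows almost no change around either.
- **Robot:** the gripper was empty, raised and clear of everything, and no wrist force I read went above about 2 N.

No check failed. The cameras disagreed by up to 8 mm on some first position estimates. Downward moves also drifted a few millimetres and about 1°, so I measured again and corrected before each grasp and release.

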